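# Fit the clip-on tray of the tea stand and set the sugar jar on it

## Robot

A 6-joint arm with a two-finger parallel gripper is mounted at the origin on the work surface. World frame = base frame: x ahead of the robot, y to its left, z up, the work surface at z = 0. Lengths are in m, angles in rad, forces in N, time in s.
With the tool pointing down it reaches from about 0.275 to 0.85 m from the base axis. Payload 19 kg.
Tool frame: the origin (TCP) lies at the very end of the fingers, on their centre line; the grasp point (between the pads) lies behind it (ctrl.hold_point_z is the z of the grasp point in the tool frame, in m); z points along the fingers, x is the direction in which the jaws open and shut, and the axes are right-handed (so a half turn about z gives the same grasp; the last joint's range is limited). The gripper opens to 85 mm and grips with 20 to 120 N. Pads are 22 mm wide; open, the fingers measure 114 mm over their backs; the gripper's body (76 mm by 85 mm) begins 54 mm behind the grasp point. The pads swing forward as they close: fully open they stand 13 mm farther back than shut.
Start: joints at [-1.482, 0.15, 1.437, -0, 1.554, -0.134], TCP at [0.127, -0.561, 0.231] pointing down, gripper open.
Joint ranges: [-2.8, 2.8], [-0.68, 2.1], [0.12, 2.68], [-1.39, 4.53], [0.16, 2.79], [-2.81, 2.81]. Speed limits (rad/s): [1.89, 1.89, 2.22, 3.01, 3.01, 3.01].

## Interface

Orientations are given as a unit quaternion [x, y, z, w].
In Python, from bench import status, optics, ctrl, finder gives the robot as it stands.
- The arm moves only by the shell command python3 -m handwheel 'ROWS'. ROWS is JSON, a list of rows, each a list of 7 numbers: the shift along the tool's x, y, z in mm, then the turn, a rotation vector about the tool's x, y, z in degrees, then the gripper command: -1 is shut, 1 is fully open, values between are in proportion. A call has 1 to 10 rows; each row is the pose to reach, as a shift and turn from the pose commanded when the call began, along the tool's axes at that moment; what a row does not reach only later rows make up. A row lasts 1/12 s, in which the tool goes at most 41.7 mm and 7.16 degrees, less where a joint would pass 70% of its speed; a pose out of reach is approached as far as the arm can. A call with a gripper value outside its range is refused whole. The fingers move at their own pace and stop on an object; the grip force is fixed at half the most. Time passes only in rows, so rows that repeat a pose let the fingers close. It gives the time, the measured TCP pose, the force and the opening at its end, in the units of the state.
- status.get_obs(): the state, without advancing time (a new reading comes with each control period).
- optics.snapshot(name): name is "side" or "top"; returns the picture (384x512x3 uint8, blue, green, red); there is no depth.
- optics.camera_params(name): a dict with "fovy" (degrees; the focal length in pixels is half the picture's height over the tangent of half this angle, whatever the lens; pixels are square), "cx", "cy" (the principal point, pixels), "dist_coeffs" ([k1, k2, p1, p2, k3] as OpenCV has them; the pictures are not rectified), "R" (3x3) and "t" (3): a world point X has camera coordinates R X + t. Camera axes: x right, y down, z forward; pixel columns grow to the right and rows downward; lengths in m; the calibration is good to about 2 mm. A picture is of the moment at which its call begins. camera_params takes no time and is no camera call.
- ctrl.hand_in(): hands the job in, once; it reports no verdict.
Trained networks look in the newest picture that a camera, given by its name, has taken for a name from the list of things; names that differ only in an ending like _2 or _b are one class to them, and where a whole thing is asked for, a point or a joint stands for the part that bears it (a point fixed in the world has none). Each returns a list of dicts, best first, with "confidence" (0 to 1); they miss things now and then, are a little off and sometimes report something else, mostly with a low value. They report only what shows in the picture. A call takes as long as a camera call. They do not tell look-alikes from the thing itself.
- finder.search_frame(camera, thing): "box" ([left, top, width, height] in pixels, round what is visible of it).
The state is a dict: "time_s": time; "joint_positions": joint angles; "joint_velocities": joint speeds; "joint_torque": joint torques, N m; "position": TCP position; "eef_rot": TCP orientation; "force": force on the tool from outside, world axes, zero at the start; "torque": the same for the moment, N m; "gripper_width": finger opening in m.
Only numpy, scipy, OpenCV 4.12 (cv2) and the standard library are available. Lean on these libraries where they do the work, as an engineer would, in place of code of your own. Each camera call takes 0.05 s, during which the arm holds its last target.

## Task

Fit the white C-shaped tray to the little stand: push it sideways, through its slot, onto the thin post under the knob, and let it down with the raised key coming up into the tray's small window, so that it lies fully home and level on the stand's round ledge. Then stand the small lidded glass jar upright on the tray and let go. Never lay the jar over, and leave the plates and the spoon where they are.

Things in the scene. Friction and masses are not known exactly. Their poses are not given: they have to be found in the camera images.
- tray_grip (a point): Grip point in the upright tab at the back (-x) of the loose white tray. Tab: 12 mm thick (tray y), 30 mm long (71 to 101 mm behind the tray's centre), top 46 mm above the tray's underside. The point is 86 mm behind the tray's centre and 32 mm above the underside; pinch the tab's 12 mm here from above.
- tray_centre (a point): Centre of the tray's underside. White round C-shaped tray 168 mm across, floor 8 mm thick, rim 8 mm wide and 12 mm high, 180 g, lying flat right way up. Axes: x from tab to slot mouth, z up. A slot 18 mm wide runs in from the rim at +x and ends 9 mm past the centre. Fitted, this point lies on stand_post, tray x along stand x.
- tray_window (a point): Centre, on the underside, of the rectangular window through the tray's floor, 24 mm from the tray's centre towards the tab (-x): 15 mm (along tray x) by 29 mm (along tray y). The key goes in here.
- stand_post (a point): Post axis at the top face of the stand's round ledge, 70 mm above the worktop; axes of the stand, z up. The stand is fixed: grey foot 110 mm wide, 12 mm high; pillar; grey ledge 72 mm wide, 60 to 70 mm up; steel post 12 mm thick up to 125 mm; steel knob 30 mm wide, 125 to 145 mm up, too wide for the slot.
- stand_key (a point): Foot of the key on the ledge's top face: a rectangular steel block 10 mm (along stand x) by 24 mm (along stand y), standing 8 mm above the ledge; 24 mm from the post's axis towards the stand's -x. The tray comes on moving along the stand's +x, tab last.
- jar_centre (a point): Centre of the small lidded glass jar, 42 mm wide and 60 mm tall, standing upright on the worktop; this point is 30 mm above its underside. On the fitted tray there is room for it at either side of the slot, about 46 mm from the post (tray +y or -y).
- plate_low: Lower of two stacked white melamine plates, 190 mm wide, 14 mm high, origin at the centre of its underside. Bystander.
- plate_top: Upper of the two plates, same size and origin. Bystander.
- spoon: Steel tablespoon 190 mm long lying on the worktop beyond the tray. Bystander.
Mind the look-alikes: they are no part of the job. There is more than one size of the part that bears stand_post; the job needs the largest.

How it is judged:
On the way, in this order (a step that is already met when the one before it is completed fails the run):
1. the tray is on the post and home over the key (distance between tray_centre and stand_post below 0.006 m and distance between tray_window and stand_key below 0.006 m and angle between tray_centre's own z axis and vertical below 0.06 rad), for 0.2 s.
2. the jar stands on the fitted tray (distance between tray_centre and stand_post below 0.006 m and horizontal distance between jar_centre and tray_centre below 0.075 m and z of jar_centre in the frame of tray_centre between 0.034 and 0.042 m and angle between jar_centre's own z axis and vertical below 0.12 rad), for 0.2 s.
At the end, for the whole second after the job is handed in: The tray is on the post, home over the key (its centre within 6 mm of the post's foot point, its window within 6 mm of the key's foot point, level within 0.06 rad); the jar stands on the tray's floor, upright within 0.12 rad, less than 75 mm from the post's axis; both at rest (all of step 2 and distance between tray_window and stand_key below 0.006 m and angle between tray_centre's own z axis and vertical below 0.06 rad and linear speed of each of jar, tray below 0.02 m/s); the robot touches nothing.
It fails at once if the jar is laid over (angle between jar_centre's own z axis and vertical above 0.7 rad).
It fails at once if the plates or the spoon are moved by more than 30 mm (distance of any of plate_low, plate_top, spoon from where it was at the start of the episode above 0.03 m).
It also fails if it takes over 64 s, if anything falls off the work surface, if the arm or the gripper's body presses on something with over 40 N, if the wrist force passes 120 N, or if a joint passes its speed limit or range.

## Working session

There is one attempt and no reset: what is moved stays moved. The work goes in short steps, Python scripts to look and compute and a shell command to move; the robot and the scene stay as the last step left them, time stands still between calls to the robot, and variables do not carry over. Pictures are saved under pics/ and viewed, and the job is handed in when it is done.

```bash
ls; mkdir -p pics
python3 - <<'E'
from bench import status, optics, ctrl, finder
import cv2
for n in ("side","top"):
    im=optics.snapshot(n); cv2.imwrite(f"pics/{n}0.png",im)
    p=optics.camera_params(n); print(n,p)
print(status.get_obs()); print(ctrl.hold_point_z)
E
```

```text
pics
side {'fovy': 54.741548337998296, 'cx': 255.11419798405552, 'cy': 195.30654734510185, 'dist_coeffs': array([-0.11441403,  0.        ,  0.        ,  0.        ,  0.        ]), 'R': array([[-0.70038999, -0.71375243, -0.00336653],
       [-0.47343704,  0.46809299, -0.74615435],
       [ 0.53414533, -0.5210052 , -0.66576448]]), 't': array([0.50145244, 0.31465936, 0.72159965])}
top {'fovy': 49.365268358199806, 'cx': 259.604103891517, 'cy': 192.2260372143781, 'dist_coeffs': array([-0.14638465,  0.        ,  0.        ,  0.        ,  0.        ]), 'R': array([[ 3.70153517e-03, -9.99821291e-01, -1.85387560e-02],
       [-9.80175300e-01,  4.49796530e-05, -1.98132224e-01],
       [ 1.98097650e-01,  1.89046241e-02, -9.79999967e-01]]), 't': array([0.07398444, 0.62212602, 1.2716879 ])}
{'time_s': 0.1, 'joint_positions': array([-1.48197096e+00,  1.50944801e-01,  1.43791958e+00, -1.35644637e-05,
        1.55379320e+00, -1.34021088e-01]), 'joint_velocities': array([-0.0008981 ,  0.00045183, -0.00248319,  0.00050674,  0.00120775,
        0.0014754 ]), 'joint_torque': array([ 4.94413936e-03, -7.14376044e+01, -5.71791637e+01, -7.16950740e-05,
        7.33420806e-03, -2.48750064e-05]), 'position': array([ 0.12702501, -0.56058376,  0.2307544 ]), 'eef_rot': array([ 7.81347064e-01, -6.24096532e-01, -3.72806198e-04, -3.80233687e-04]), 'force': array([ 0.53199382, -0.48223738,  0.28482013]), 'torque': array([ 0.05003451,  0.00599075, -0.01702112]), 'gripper_width': 0.08549254512936452}
-0.0187
```

View pics/side0.png

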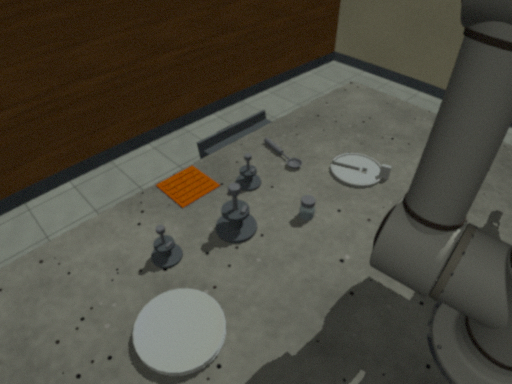

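View pics/top0.png

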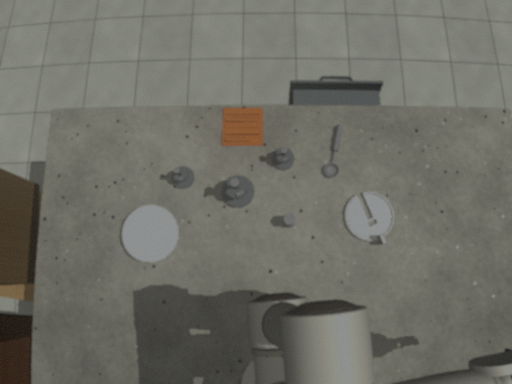

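Side view: stands at (236,215), (249,177) and (166,250); the tray at (357,169) with its tab at (385,172), the jar at (307,205) and the plates at (180,330). Top view: stands at (237,190), (283,158) and (182,177); the tray at (369,217), tab at (378,239), and the jar at (288,221). The stand at (236,215) side / (237,190) top looks largest, so I'll confirm it in crops.

```bash
cat > h.py <<'E'
import numpy as np, cv2
from bench import optics
def cam(n):
    p=optics.camera_params(n); f=192/np.tan(np.radians(p['fovy']/2))
    K=np.array([[f,0,p['cx']],[0,f,p['cy']],[0,0,1]]); return K,np.array(p['dist_coeffs']),np.array(p['R']),np.array(p['t'])
def proj(n,X):
    K,d,R,t=cam(n); r,_=cv2.Rodrigues(R)
    return cv2.projectPoints(np.atleast_2d(np.array(X,float)).reshape(-1,1,3),r,t,K,d)[0].reshape(-1,2)
def ray(n,uv):
    K,d,R,t=cam(n); q=cv2.undistortPoints(np.array(uv,float).reshape(-1,1,2),K,d).reshape(-1,2)
    D=np.c_[q,np.ones(len(q))]@R; return -R.T@t,D
def onz(n,uv,z):
    C,D=ray(n,uv); return C+D*((z-C[2])/D[:,2])[:,None]
E
python3 - <<'E'
import cv2,numpy as np
from h import *
s=cv2.imread('pics/side0.png');t=cv2.imread('pics/top0.png')
def crop(im,x,y,w,h,k): return cv2.resize(im[y:y+h,x:x+w],None,fx=k,fy=k,interpolation=cv2.INTER_CUBIC)
a=crop(t,325,180,80,75,5);b=crop(s,320,140,80,75,5);c=crop(t,155,140,160,75,5)[:, :800];d=crop(s,140,145,160,130,5)[:600]
cv2.imwrite('pics/c1.png',np.clip(np.hstack([a,b])*1.2,0,255).astype('uint8'));cv2.imwrite('pics/c2.png',c);cv2.imwrite('pics/c3.png',d[:600])
from bench import finder
for n in('top','side'):
  for th in('tray_centre','stand_post','jar_centre','tray_window','tray_grip','stand_key'):
    print(n,th,[(round(r['confidence'],2),np.round(r['box'],1).tolist()) for r in finder.search_frame(n,th)[:4]])
E
```

```text
top tray_centre [(0.89, [346.4, 192.2, 50.3, 48.2])]
top stand_post [(0.89, [272.2, 150.8, 22.6, 16.8]), (0.65, [223.1, 178.3, 31.4, 30.3])]
top jar_centre [(0.65, [283.7, 213.8, 10.8, 13.4])]
top tray_window [(0.84, [345.3, 190.0, 48.3, 53.8])]
top tray_grip [(0.74, [345.1, 191.1, 50.6, 47.7])]
top stand_key [(0.94, [224.0, 175.2, 29.5, 32.4]), (0.87, [270.6, 147.7, 20.6, 25.4]), (0.83, [170.6, 163.1, 21.1, 28.9]), (0.6, [343.6, 189.3, 47.4, 56.3])]
side tray_centre [(0.8, [331.5, 156.0, 59.3, 30.7])]
side stand_post [(0.87, [240.7, 154.7, 19.4, 34.1]), (0.79, [216.9, 184.8, 39.9, 61.6]), (0.57, [153.0, 224.8, 33.1, 47.2])]
side jar_centre [(0.58, [299.7, 192.5, 15.7, 24.7])]
side tray_window [(0.74, [327.8, 153.4, 62.8, 32.1])]
side tray_grip [(0.67, [330.3, 148.9, 60.2, 35.9])]
side stand_key [(0.75, [234.5, 153.4, 28.5, 38.3]), (0.7, [215.1, 181.5, 40.3, 64.8]), (0.58, [149.7, 226.6, 33.4, 40.6])]
```

View pics/c1.png

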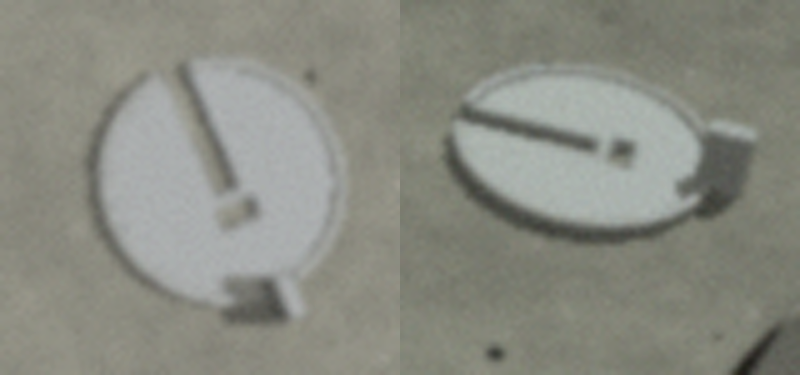

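View pics/c2.png

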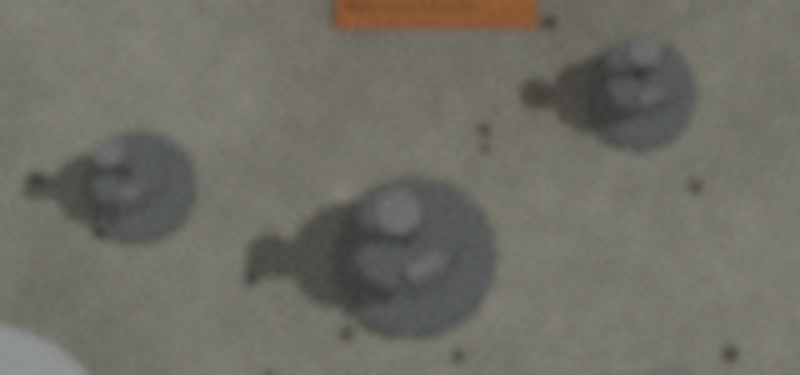

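View pics/c3.png

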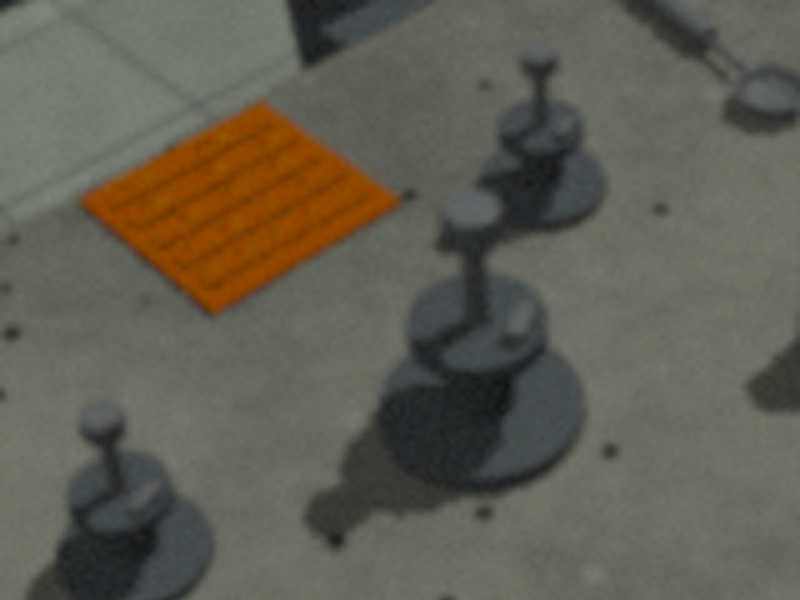

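The middle stand is the right one: in these crops its foot is about 160 px wide, against about 112 px for the other two. Its knob is at about (234,182) top, and the key shows at about (240,192), on the robot/right side of the post. There is only one tray and one jar. Next I'll fit poses to both pictures.

```bash
cat > fit.py <<'E'
from h import *
from scipy.optimize import least_squares
def u(off,pts,k=5): return (np.array(pts,float)+.5)/k-.5+np.array(off)
def loc(p,P,z0=0):
    P=np.atleast_2d(np.array(P,float)); c,s=np.cos(p[2]),np.sin(p[2])
    return np.c_[p[0]+c*P[:,0]-s*P[:,1],p[1]+s*P[:,0]+c*P[:,1],P[:,2]+z0]
def fit(obs,p0):
    f=lambda p:np.concatenate([(proj(n,loc(p,P))-U).ravel() for n,P,U in obs])
    r=least_squares(f,p0,loss='soft_l1',f_scale=.5); return r.x,f(r.x).reshape(-1,2)
def circ(r,z,c=(0,0),n=64):
    a=np.linspace(0,2*np.pi,n); return np.c_[c[0]+r*np.cos(a),c[1]+r*np.sin(a),a*0+z]
def rect(x0,x1,y0,y1,z): return np.array([[x0,y0,z],[x1,y0,z],[x1,y1,z],[x0,y1,z],[x0,y0,z]])
def draw(im,n,lines,off,size,k=5,col=(0,0,255)):
    c=cv2.resize(im[off[1]:off[1]+size[1],off[0]:off[0]+size[0]],None,fx=k,fy=k,interpolation=cv2.INTER_CUBIC)
    for L in lines:
        q=(proj(n,L)-off+.5)*k-.5; cv2.polylines(c,[np.round(q*8).astype(int)],False,col,1,cv2.LINE_AA,3)
    return c
TRAY=[circ(.084,.012),circ(.076,.008),rect(-.0315,-.0165,-.0145,.0145,.008),np.array([[.084,.009,.008],[-.009,.009,.008],[-.009,-.009,.008],[.084,-.009,.008]]),rect(-.101,-.071,-.006,.006,.046)]
STAND=[circ(.055,.012),circ(.036,.07),circ(.015,.145),circ(.015,.125),rect(-.029,-.019,-.012,.012,.078)]
E
python3 - <<'E'
from fit import *
s=cv2.imread('pics/side0.png');t=cv2.imread('pics/top0.png')
T=(325,180);S=(320,140)
obs=[('top',[[-.009,.009,.008],[-.009,-.009,.008]],u(T,[[212,194],[241,185]])),
('top',[[-.0165,.0145,.008],[-.0165,-.0145,.008],[-.0315,-.0145,.008],[-.0315,.0145,.008]],u(T,[[215,210],[250,195],[262,213],[225,230]])),
('top',[[.084,.009,.012],[.084,-.009,.012]],u(T,[[152,76],[187,64]])),
('top',[[-.086,0,.046]],u(T,[[290,297]])),
('side',[[-.024,0,.008]],u(S,[[623,153]])),('side',[[-.086,0,.046]],u(S,[[733,130]]))]
p0=np.r_[onz('top',u(T,[[218,183]]),.01)[0,:2],2.8]
c=onz('top',u(T,[[218,183],[290,297]]),.02); d=c[0]-c[1]; p0[2]=np.arctan2(d[1],d[0])
pt,r=fit(obs,p0); print('tray',pt,np.degrees(pt[2]),np.round(r,2).tolist())
A=(155,140);B=(140,145)
obs=[('top',[[0,0,.145]],u(A,[[397,212]])),('top',[[-.024,0,.078]],u(A,[[424,263]])),
('side',[[0,0,.145]],u(B,[[472,207]])),('side',[[-.024,0,.078]],u(B,[[519,318]]))]
c=onz('top',u(A,[[397,212],[424,263]]),.1);q0=np.r_[c[0,:2],0]
K=onz('top',u(A,[[397,212]]),.145)[0];k2=onz('top',u(A,[[424,263]]),.078)[0];d=K-k2;q0=np.r_[K[:2],np.arctan2(d[1],d[0])]
ps,r=fit(obs,q0); print('stand',ps,np.degrees(ps[2]),np.round(r,2).tolist())
np.savez('p.npz',t=pt,s=ps)
LT=[loc(pt,L) for L in TRAY];LS=[loc(ps,L) for L in STAND]
cv2.imwrite('pics/o1.png',np.hstack([draw(t,'top',LT,T,(80,75)),draw(s,'side',LT,S,(80,75))]))
cv2.imwrite('pics/o2.png',np.hstack([draw(t,'top',LS,(210,160),(60,60),6),draw(s,'side',LS,(205,175),(60,80),6)[:360]]))
E
```

```text
tray [ 0.55290973 -0.28636834  0.39597717] 22.687820625099228 [[0.74, 1.1], [-0.21, 0.8], [-0.39, 0.62], [0.42, 0.23], [-0.07, 0.77], [-0.49, 0.78], [1.26, -1.0], [-0.91, -0.65], [0.47, -0.18], [-80.73, -0.65], [-80.32, -1.02]]
stand [0.63587014 0.15093228 0.50544469] 28.95984743781016 [[-0.03, 0.32], [-0.2, 1.29], [-0.69, -0.7], [0.14, -0.65]]
```

View pics/o1.png

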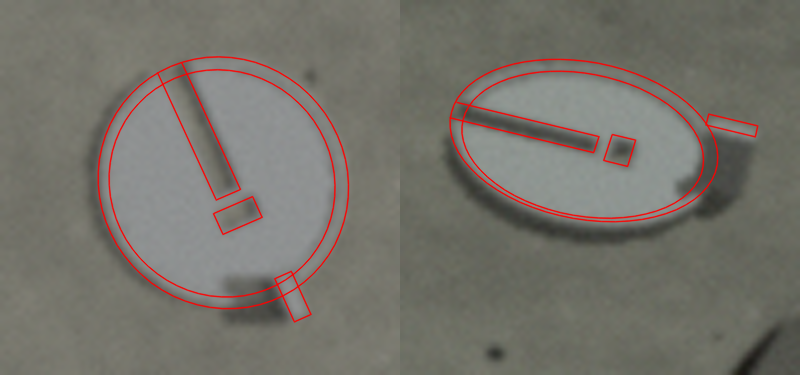

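View pics/o2.png

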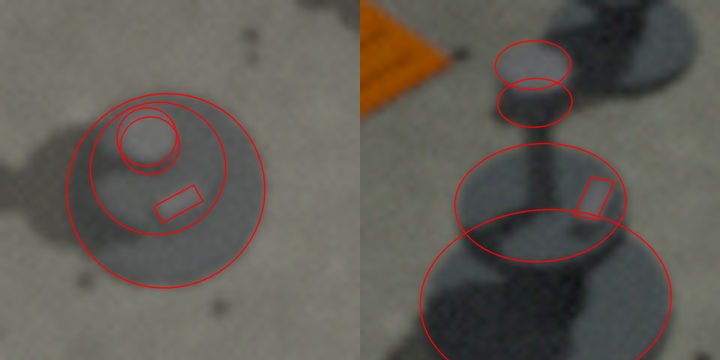

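The side observations carried a 400 px crop offset that I forgot to remove. I'll fix that and refine the fit photometrically, with each camera separate.

```bash
cat > phot.py <<'E'
from fit import *
from scipy.optimize import minimize
def mask(n,poly,off,size,k=8):
    m=np.zeros((size[1]*k,size[0]*k),np.uint8); q=((proj(n,poly)-off+.5)*k-.5)
    cv2.fillPoly(m,[np.round(q*16).astype(np.int32)],255,shift=4)
    return cv2.resize(m,size,interpolation=cv2.INTER_AREA).astype(float)/255
def masks_tray(n,p,off,size,z=0):
    d=mask(n,loc(p,circ(.084,.012),z),off,size)
    s=mask(n,loc(p,rect(-.009,.09,-.009,.009,.008),z),off,size)*d
    w=mask(n,loc(p,rect(-.0315,-.0165,-.0145,.0145,.008),z),off,size)
    return [np.ones_like(d),d,s,w]
def masks_stand(n,p,off,size):
    return [mask(n,loc(p,circ(.055,.012)),off,size),mask(n,loc(p,circ(.036,.07)),off,size),mask(n,loc(p,circ(.015,.145)),off,size),mask(n,loc(p,rect(-.029,-.019,-.012,.012,.078)),off,size),np.ones(size[::-1])]
def cost(mk,ims,boxes,ign,p):
    e=0
    for n in ims:
        off,size=boxes[n]; g=cv2.GaussianBlur(ims[n],(0,0),.6).astype(float)[off[1]:off[1]+size[1],off[0]:off[0]+size[0]]
        M=[cv2.GaussianBlur(m,(0,0),.8) for m in mk(n,p,off,size)]
        W=ign(n,p,off,size).ravel(); A=np.stack([m.ravel() for m in M],1)
        x=np.linalg.lstsq(A*W[:,None],g.ravel()*W,rcond=None)[0]
        r=(A@x-g.ravel())*W; e+=np.sum(np.minimum(r*r,30**2))/np.sum(W)
    return e
def run(mk,ims,boxes,ign,p0):
    f=lambda v:cost(mk,ims,boxes,ign,[p0[0]+v[0]/1000,p0[1]+v[1]/1000,p0[2]+v[2]/50])
    sim=np.array([[0,0,0],[4,0,0],[0,4,0],[0,0,3.]])
    r=minimize(f,[0,0,0],method='Nelder-Mead',options=dict(initial_simplex=sim,xatol=.02,fatol=1e-4,maxiter=400))
    return np.array([p0[0]+r.x[0]/1000,p0[1]+r.x[1]/1000,p0[2]+r.x[2]/50]),r.fun
E
python3 - <<'E'
from phot import *
D=np.load('p.npz')
g={n:cv2.imread(f'pics/{n}0.png')[:,:,1] for n in('top','side')}
def ign(n,p,off,size):  # ignore tab neighbourhood
    m=np.zeros(size[::-1])
    for z in(.0,.012,.03,.046): m=np.maximum(m,mask(n,loc(p0,rect(-.125,-.06,-.035,.05,z)),off,size))
    return 1-(m>0)
p0=D['t']
bx={'top':((338,185),(64,62)),'side':((324,145),(62,46))}
res={}
for sel in(['top'],['side'],['top','side']):
    p,f=run(masks_tray,{n:g[n] for n in sel},bx,ign,p0); print('tray',sel,np.round(p,4),np.degrees(p[2]).round(2),round(f,2)); res['t']=p
p0=D['s'];one=lambda n,p,off,size:np.ones(size[::-1])
def igs(n,p,off,size):
    m=np.ones(size[::-1]); return m
bx={'top':((212,170),(48,44)),'side':((212,178),(50,66))}
for sel in(['top'],['side'],['top','side']):
    p,f=run(masks_stand,{n:g[n] for n in sel},bx,igs,p0); print('stand',sel,np.round(p,4),np.degrees(p[2]).round(2),round(f,2)); res['s']=p
    if len(sel)==1: res['s'+sel[0]]=p
np.savez('p.npz',**res)
s=cv2.imread('pics/side0.png');t=cv2.imread('pics/top0.png')
LT=[loc(res['t'],L) for L in TRAY]
cv2.imwrite('pics/o3.png',np.hstack([draw(t,'top',LT,(325,180),(80,75)),draw(s,'side',LT,(320,140),(80,75))]))
L1=[loc(res['stop'],L) for L in STAND];L2=[loc(res['sside'],L) for L in STAND]
cv2.imwrite('pics/o4.png',np.hstack([draw(t,'top',L1,(210,160),(60,60),6),draw(s,'side',L2,(205,175),(60,80),6)[:360]]))
E
```

```text
tray ['top'] [ 0.5542 -0.2894  0.3751] 21.49 33.31
tray ['side'] [ 0.5498 -0.2854  0.384 ] 22.0 93.35
tray ['top', 'side'] [ 0.5507 -0.2873  0.3861] 22.12 144.78Traceback (most recent call last):
  File "<stdin>", line 18, in <module>
  File "phot.py", line 26, in run
    r=minimize(f,[0,0,0],method='Nelder-Mead',options=dict(initial_simplex=sim,xatol=.02,fatol=1e-4,maxiter=400))
    res = _minimize_neldermead(fun, x0, args, callback, bounds=bounds,
                               **options)
    fxr = func(xr)
    fx = function(np.copy(x), *(wrapper_args + args))
  File "phot.py", line 24, in <lambda>
    f=lambda v:cost(mk,ims,boxes,ign,[p0[0]+v[0]/1000,p0[1]+v[1]/1000,p0[2]+v[2]/50])
               ~~~~^^^^^^^^^^^^^^^^^^^^^^^^^^^^^^^^^^^^^^^^^^^^^^^^^^^^^^^^^^^^^^^^^^
  File "phot.py", line 18, in cost
    M=[cv2.GaussianBlur(m,(0,0),.8) for m in mk(n,p,off,size)]
                                             ~~^^^^^^^^^^^^^^
  File "phot.py", line 13, in masks_stand
    return [mask(n,loc(p,circ(.055,.012)),off,size),mask(n,loc(p,circ(.036,.07)),off,size),mask(n,loc(p,circ(.015,.145)),off,size),mask(n,loc(p,rect(-.029,-.019,-.012,.012,.078)),off,size),np.ones(size[::-1])]
                                                                                                                                   ~~~~^^^^^^^^^^^^^^^^^^^^^^^^^^^^^^^^^^^^^^^^^^^^^^^^^^^^^
  File "phot.py", line 4, in mask
    m=np.zeros((size[1]*k,size[0]*k),np.uint8); q=((proj(n,poly)-off+.5)*k-.5)
                                                    ~~~~^^^^^^^^
  File "h.py", line 7, in proj
    K,d,R,t=cam(n); r,_=cv2.Rodrigues(R)
            ~~~^^^
  File "h.py", line 4, in cam
    p=optics.camera_params(n); f=192/np.tan(np.radians(p['fovy']/2))
ValueError: time passes only in moves, steps and waits
```

View pics/o3.png

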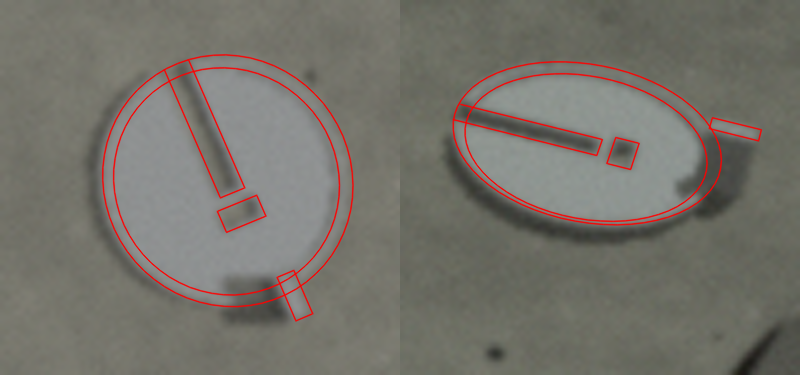

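View pics/o4.png

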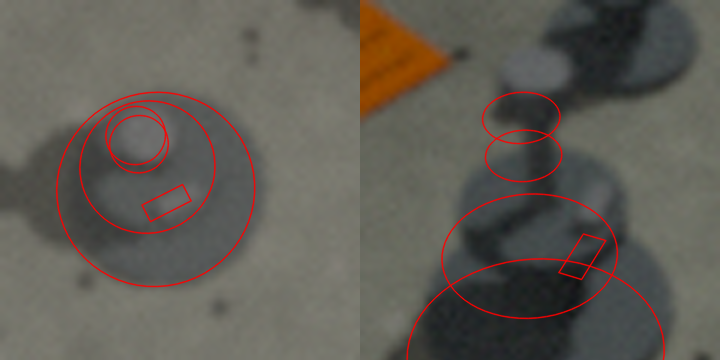

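The photometric fit is biased by shadows, and for the stand it is plainly wrong. I'll use keypoints from clearer, contrast-stretched crops instead.

```bash
cat > big.py <<'E'
import cv2,numpy as np,sys
def big(im,x,y,w,h,k,out,lo=None,hi=None):
    c=im[y:y+h,x:x+w].astype(float); lo=np.percentile(c,.5) if lo is None else lo; hi=np.percentile(c,99.8) if hi is None else hi
    c=np.clip((c-lo)/(hi-lo)*255,0,255).astype(np.uint8)
    c=cv2.resize(c,None,fx=k,fy=k,interpolation=cv2.INTER_CUBIC)
    for i in range(0,w,5):
        cv2.line(c,(int((i+.5)*k),0),(int((i+.5)*k),6 if i%10 else 14),(0,255,255),1)
        if i%10==0: cv2.putText(c,str(x+i),(int((i+.5)*k)+2,12),0,.4,(0,255,255),1)
    for i in range(0,h,5):
        cv2.line(c,(0,int((i+.5)*k)),(6 if i%10 else 14,int((i+.5)*k)),(0,255,255),1)
        if i%10==0: cv2.putText(c,str(y+i),(16,int((i+.5)*k)+4),0,.4,(0,255,255),1)
    cv2.imwrite(out,c)
E
python3 - <<'E'
from big import *
s=cv2.imread('pics/side0.png');t=cv2.imread('pics/top0.png')
big(t,340,186,60,60,10,'pics/b1.png');big(s,326,146,70,46,11,'pics/b2.png')
big(t,212,168,50,46,13,'pics/b3.png');big(s,210,178,56,70,8,'pics/b4.png')
E
```

```text
(no output)
```

View pics/b1.png

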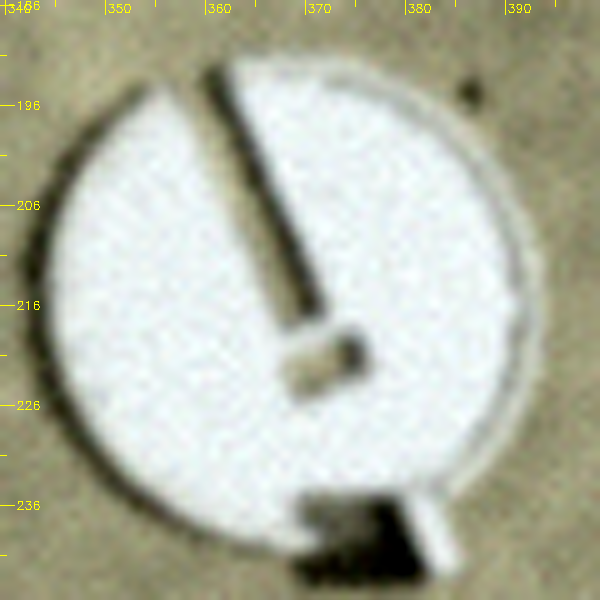

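View pics/b2.png

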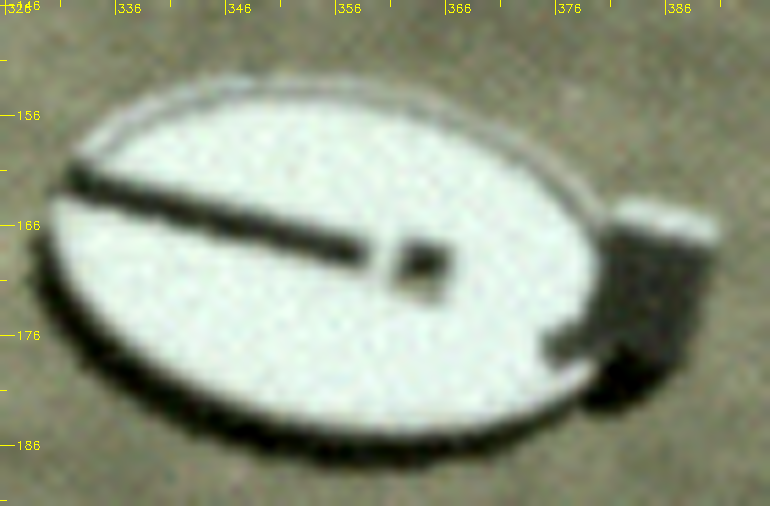

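View pics/b3.png

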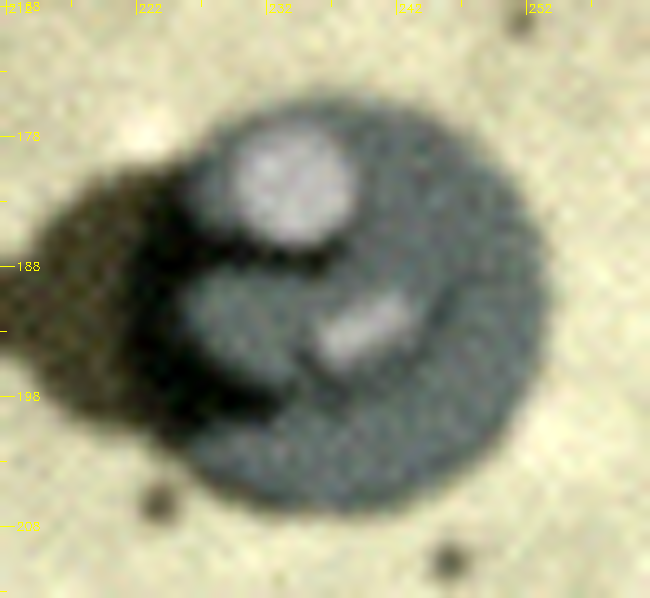

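View pics/b4.png

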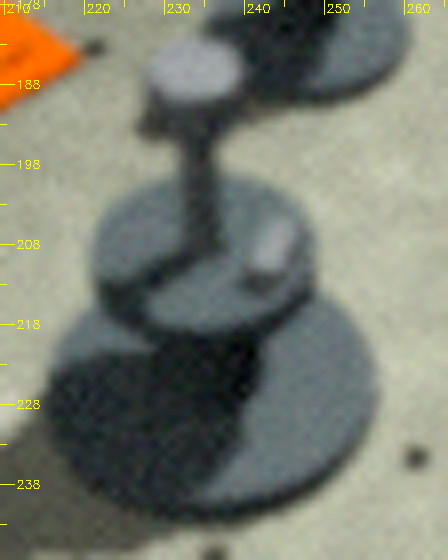

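```bash
cat > r2.py <<'E'
from fit import *
def v(x,y,k,pts): return np.array(pts,float)/k-.5+np.array([x,y])
W=[[-.0165,.0145,.008],[-.0165,-.0145,.008],[-.0315,-.0145,.008],[-.0315,.0145,.008]]
TB=[[-.071,.006,.046],[-.071,-.006,.046],[-.101,-.006,.046],[-.101,.006,.046]]
SE=[[-.009,.009,.008],[-.009,-.009,.008]]; SM=[[.084,.009,.012],[.084,-.009,.012]]
a=lambda p:v(340,186,10,p);b=lambda p:v(326,146,11,p)
ot=[('top',W,a([[280,352],[352,322],[372,368],[298,402]])),('top',SE,a([[285,330],[325,312]])),('top',SM,a([[170,88],[228,66]])),('top',TB,a([[400,495],[430,488],[463,565],[432,577]]))]
os_=[('side',W,b([[390,285],[408,240],[452,248],[443,303]])),('side',SE,b([[362,268],[372,238]])),('side',TB,b([[610,225],[625,195],[722,222],[712,248]]))]
c=lambda p:v(212,168,13,p);d=lambda p:v(210,178,8,p)
st=[('top',[[0,0,.145]],c([[294,183]])),('top',[[-.024,0,.078]],c([[364,330]])),('top',[[0,0,.011]],c([[338,305]]))]
ss=[('side',[[0,0,.145]],d([[194,72]])),('side',[[-.024,0,.078]],d([[277,238]])),('side',[[0,0,.07]],d([[203,247]]))]
if __name__=='__main__':
    R={}
    for nm,o in(('ttop',ot),('tside',os_),('t',ot+os_)):
        p,r=fit(o,[.5529,-.2864,.39]); print(nm,np.round(p,4),np.degrees(p[2]).round(2),np.round(r,1).tolist());R[nm]=p
    for nm,o in(('stop',st),('sside',ss),('s',st+ss)):
        p,r=fit(o,[.636,.151,.5]); print(nm,np.round(p,4),np.degrees(p[2]).round(2),np.round(r,1).tolist());R[nm]=p
    np.savez('p.npz',**R)
    s=cv2.imread('pics/side0.png');t=cv2.imread('pics/top0.png')
    g=lambda k,M:[loc(R[k],L) for L in M]
    cv2.imwrite('pics/o5.png',np.hstack([draw(t,'top',g('t',TRAY),(335,180),(66,70),6),draw(s,'side',g('t',TRAY),(328,140),(66,70),6)]))
    cv2.imwrite('pics/o6.png',np.hstack([draw(t,'top',g('s',STAND),(210,160),(60,60),6),draw(s,'side',g('s',STAND),(205,175),(60,80),6)[:360]]))
E
python3 r2.py
```

```text
ttop [ 0.555  -0.2867  0.3757] 21.53 [[-0.3, 0.8], [0.3, 0.6], [0.2, 0.2], [-0.3, 0.0], [-0.3, 0.3], [0.6, 0.1], [0.3, -1.4], [-0.7, -1.1], [-0.4, -0.3], [-0.0, -1.0], [0.4, 0.0], [0.2, 0.2]]
tside [ 0.5515 -0.2866  0.3443] 19.73 [[-0.6, 0.5], [-0.0, -0.5], [0.6, 0.0], [-0.7, 0.1], [0.1, 0.4], [0.5, -0.0], [-0.1, -0.6], [-0.7, -0.1], [0.2, 0.1], [0.4, -0.1]]
t [ 0.5529 -0.2867  0.371 ] 21.26 [[-0.3, 1.5], [0.4, 1.3], [0.2, 0.9], [-0.3, 0.7], [-0.2, 1.0], [0.7, 0.8], [0.4, -0.8], [-0.5, -0.5], [-0.5, 0.4], [-0.1, -0.3], [0.3, 0.7], [0.0, 0.9], [-0.8, 0.2], [-0.5, -0.9], [0.2, -0.4], [-0.9, -0.2], [-0.2, 0.1], [0.1, -0.3], [-0.3, -1.2], [-1.0, -0.6], [-0.1, -0.6], [0.2, -0.8]]
stop [0.6376 0.1502 0.5169] 29.61 [[0.1, 0.2], [0.0, 0.0], [-0.1, -0.2]]
sside [0.6332 0.1522 0.6673] 38.23 [[-0.1, -0.4], [0.1, 0.0], [0.0, 0.4]]
s [0.6357 0.1505 0.5617] 32.18 [[0.0, 0.8], [0.2, 0.5], [-0.2, 0.3], [-0.2, -1.2], [-0.2, -0.1], [-0.1, -0.4]]
```

View pics/o5.png

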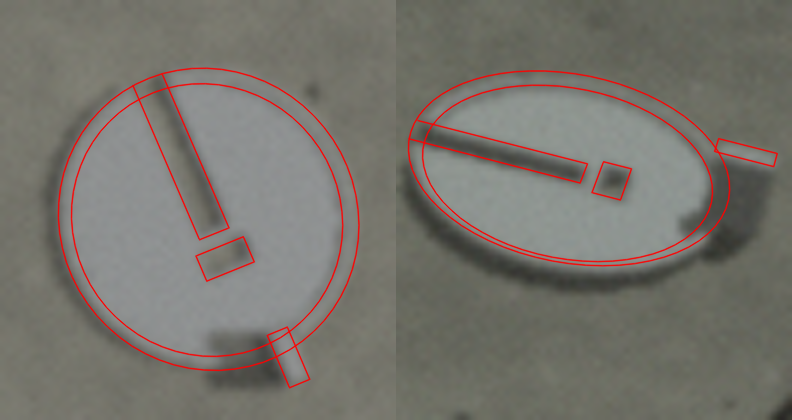

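View pics/o6.png

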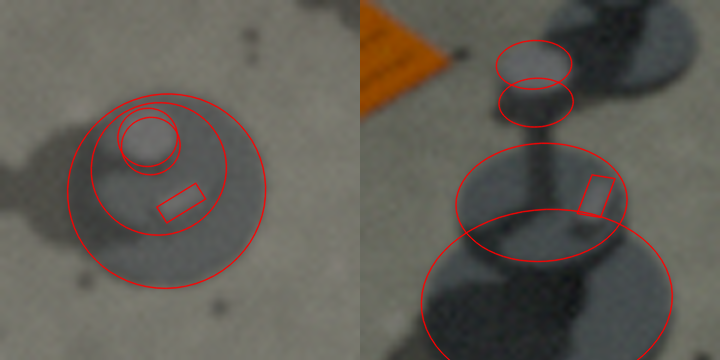

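Run:
```python
from big import *
s=cv2.imread('pics/side0.png');t=cv2.imread('pics/top0.png')
big(t,230,184,20,18,30,'pics/b5.png');big(s,234,198,20,18,30,'pics/b6.png')
```

```text
(no output)
```

View pics/b5.png

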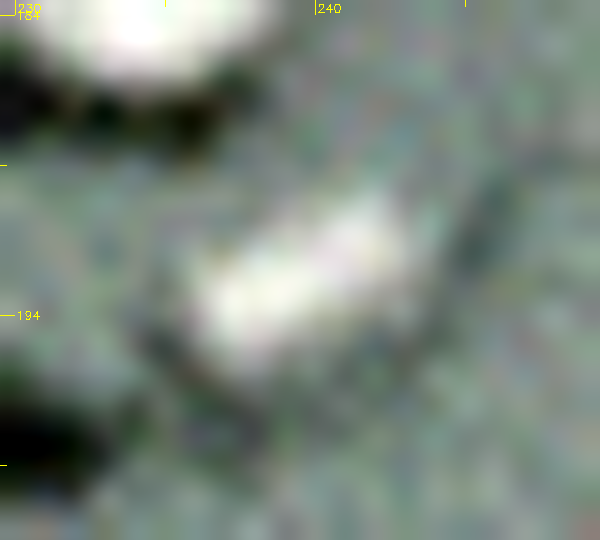

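View pics/b6.png

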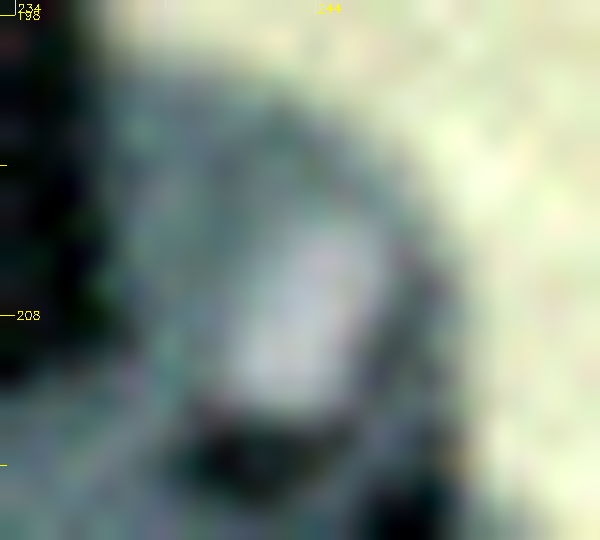

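Run:
```python
from fit import *
import cv2
from big import *
print('small feet',onz('top',[[285,159],[183,178.5]],.01).round(3).tolist())
s=cv2.imread('pics/side0.png');t=cv2.imread('pics/top0.png')
big(t,268,205,36,30,14,'pics/b7.png');big(s,290,186,36,36,14,'pics/b8.png')
from bench import status
print(status.get_obs()['position'])
```

```text
small feet [[0.747, -0.009, 0.01], [0.68, 0.335, 0.01]]
[ 0.12702445 -0.56075405  0.23126296]
```

View pics/b7.png

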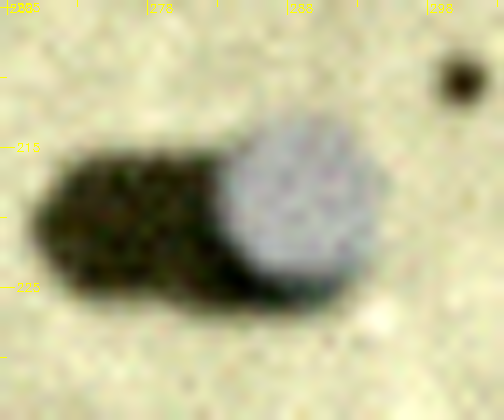

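View pics/b8.png

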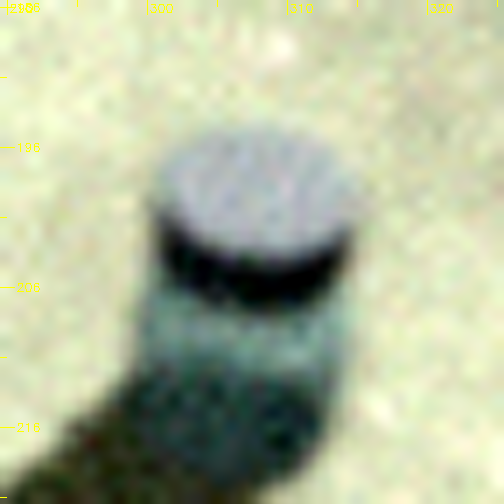

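```bash
cat > plan.py <<'E'
import sys,numpy as np
from scipy.spatial.transform import Rotation as Ro
from bench import status
def plan(x,y,z,yaw,cmd=None):
    o=status.get_obs(); P=np.array(o['position']);R=Ro.from_quat(o['eef_rot'])
    if cmd is not None: P=np.array(cmd[:3]);c,s=np.cos(np.radians(cmd[3])),np.sin(np.radians(cmd[3]));R=Ro.from_matrix(np.array([[c,s,0],[s,-c,0],[0,0,-1]]))
    c,s=np.cos(np.radians(yaw)),np.sin(np.radians(yaw))
    G=Ro.from_matrix(np.array([[c,s,0],[s,-c,0],[0,0,-1]]))
    d=R.inv().apply(np.array([x,y,z])-P)*1000; r=(R.inv()*G).as_rotvec(degrees=True)
    X=R.apply([1,0,0]); print('t',round(o['time_s'],2),'pos',P.round(4),'yaw',round(np.degrees(np.arctan2(X[1],X[0])),2),'F',np.round(o['force'],1),'w',round(o['gripper_width'],4))
    print('shift',d.round(1),'rot',r.round(2),'rows~',round(np.linalg.norm(d)/41.7,1),round(np.linalg.norm(r)/7.16,1))
if __name__=='__main__': plan(*map(float,sys.argv[1:5]))
E
python3 - <<'E'
from fit import *
a=ray('top',[[288.9,218.5]]);b=ray('side',[[307.9,199.1]])
print('jar top/side',onz('top',[[288.9,218.5]],.06),onz('side',[[307.9,199.1]],.06))
E
python3 plan.py .473 -.318 .13 -68.7
```

```text
jar top/side [[ 0.53783257 -0.01776141  0.06      ]] [[ 0.53327958 -0.01585575  0.06      ]]
t 0.7 pos [ 0.127  -0.5608  0.2313] yaw -77.23 F [ 0.2  0.  -0.4] w 0.0853
shift [-160.3 -391.1  101.3] rot [-0.    0.01 -8.53] rows~ 10.4 1.2
```

```bash
python3 -m handwheel '[[-15,-35,5,0,0,-1,1],[-30,-70,15,0,0,-2,1],[-45,-105,25,0,0,-3,1],[-60,-145,35,0,0,-4,1],[-75,-180,45,0,0,-5,1],[-90,-215,55,0,0,-6,1],[-105,-250,65,0,0,-7,1],[-120,-290,75,0,0,-8,1],[-135,-325,85,0,0,-8.5,1],[-150,-360,95,0,0,-8.5,1]]'; python3 plan.py .473 -.318 .13 -68.7
```

```text
time_s: 1.53
position: [0.4465, -0.3333, 0.136]
eef_rot: [0.826, -0.564, 0.0, -0.0]
force: [-1.1, -1.1, 0.7]
gripper_width: 0.0853
t 1.53 pos [ 0.4465 -0.3333  0.136 ] yaw -68.69 F [-1.1 -1.1  0.7] w 0.0853
shift [ -4.7 -30.2   6. ] rot [-0.02 -0.02  0.01] rows~ 0.7 0.0
```

```bash
python3 -m handwheel '[[-5,-30,20,0,0,0,1],[-5,-30,50,0,0,0,1],[-5,-30,50,0,0,0,1],[-5,-30,50,0,0,0,1]]'; python3 plan.py .473 -.318 .02 -68.7
python3 - <<'E'
from bench import optics; from big import *
for n in('top','side'): cv2.imwrite(f'pics/{n}1.png',optics.snapshot(n))
t=cv2.imread('pics/top1.png');s=cv2.imread('pics/side1.png')
big(t,335,185,75,75,8,'pics/d1.png');big(s,325,110,95,85,8,'pics/d2.png')
E
```

```text
time_s: 1.87
position: [0.4705, -0.3189, 0.0856]
eef_rot: [0.826, -0.564, -0.001, -0.0]
force: [0.0, 0.3, 0.9]
gripper_width: 0.0851
t 1.87 pos [ 0.4705 -0.3189  0.0856] yaw -68.7 F [0.  0.3 0.9] w 0.0851
shift [ 0.3 -2.7 65.6] rot [ 0.08  0.15 -0.  ] rows~ 1.6 0.0
```

View pics/d1.png

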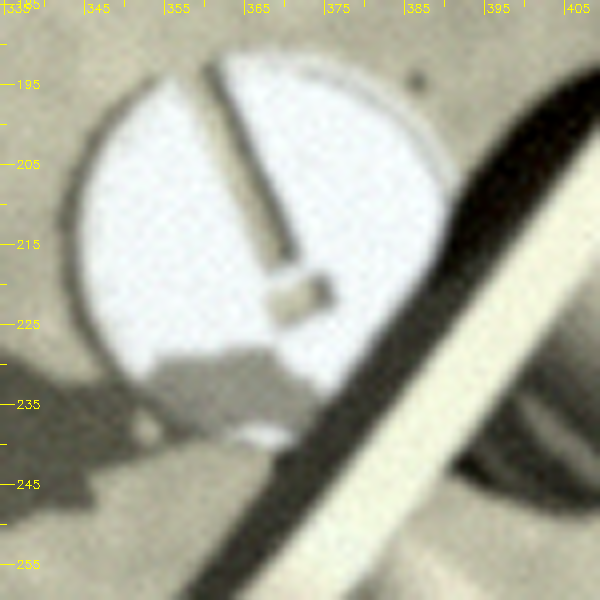

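View pics/d2.png

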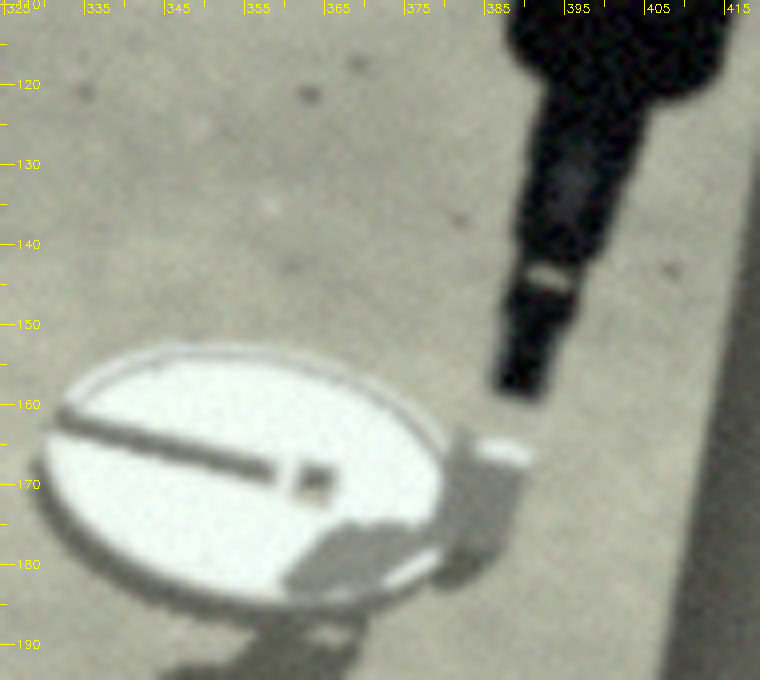

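Run:
```python
from fit import *
R=np.radians(-68.7);x=np.array([np.cos(R),np.sin(R),0])
c=np.array([.4705,-.3189,.0986])
for k in(-.05,0,.05): print(k,proj('side',c+k*x), proj('top',c+k*x))
print(proj('side',[[.473,-.318,.046]]))
```

```text
-0.05 [[388.0265197 160.0197847]] [[372.86430238 244.32672243]]
0 [[390.6221022  150.85996391]] [[387.51148534 238.2780888 ]]
0.05 [[393.03154378 142.2916637 ]] [[401.95220787 232.26852357]]
[[385.78643187 164.87466093]]
```

```bash
python3 -m handwheel '[[0,-2,25,0,0,0,1],[0,-3,45,0,0,0,1],[0,-3,60,0,0,0,1],[0,-3,67,0,0,0,1],[0,-3,67,0,0,0,1]]'; python3 plan.py .473 -.318 .018 -68.7
```

```text
time_s: 2.38
position: [0.4734, -0.3189, 0.0194]
eef_rot: [0.825, -0.565, -0.0, -0.0]
force: [-0.1, 0.5, 0.3]
gripper_width: 0.0855
t 2.38 pos [ 0.4734 -0.3189  0.0194] yaw -68.8 F [-0.1  0.5  0.3] w 0.0855
shift [-1.   0.   1.4] rot [ 0.01  0.02 -0.1 ] rows~ 0.0 0.0
```

```bash
python3 -m handwheel '[[0,0,1,0,0,0,-1],[0,0,1,0,0,0,-1],[0,0,1,0,0,0,-1],[0,0,1,0,0,0,-1],[0,0,1,0,0,0,-1],[0,0,1,0,0,0,-1],[0,0,1,0,0,0,-1],[0,0,1,0,0,0,-1]]'; python3 -m handwheel '[[0,0,-5,0,0,0,-1],[0,0,-20,0,0,0,-1],[0,0,-45,0,0,0,-1],[0,0,-70,0,0,0,-1],[0,0,-100,0,0,0,-1],[0,0,-115,0,0,0,-1],[0,0,-115,0,0,0,-1],[0,0,-115,0,0,0,-1]]'
python3 - <<'E'
from bench import optics; from big import *
for n in('top','side'): cv2.imwrite(f'pics/{n}2.png',optics.snapshot(n))
s=cv2.imread('pics/side2.png');big(s,320,90,100,85,8,'pics/d3.png')
E
python3 plan.py .449 .0414 .135 -59.5
```

```text
time_s: 3.05
position: [0.4741, -0.3184, 0.0188]
eef_rot: [0.825, -0.564, 0.0, 0.0]
force: [-0.9, 0.5, 6.3]
gripper_width: 0.0109
time_s: 3.72
position: [0.474, -0.3183, 0.1337]
eef_rot: [0.825, -0.564, 0.0, 0.0]
force: [0.1, -0.0, -3.5]
gripper_width: 0.011
t 3.82 pos [ 0.4735 -0.3179  0.1321] yaw -68.73 F [-0.3  1.2 -2.1] w 0.0109
shift [-343.7 -107.5   -2.4] rot [ 0.04  0.1  -9.23] rows~ 8.6 1.3
```

View pics/d3.png

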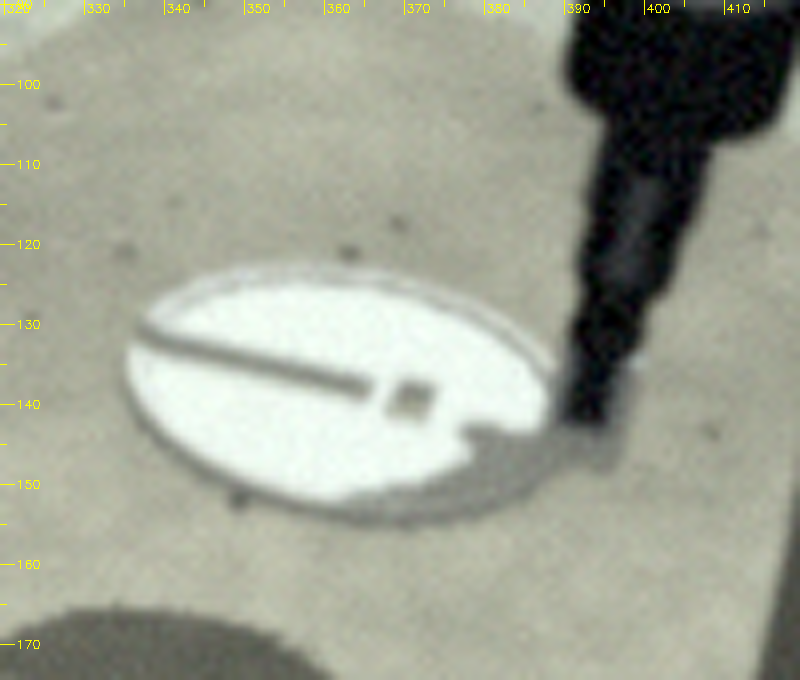

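View pics/top2.png

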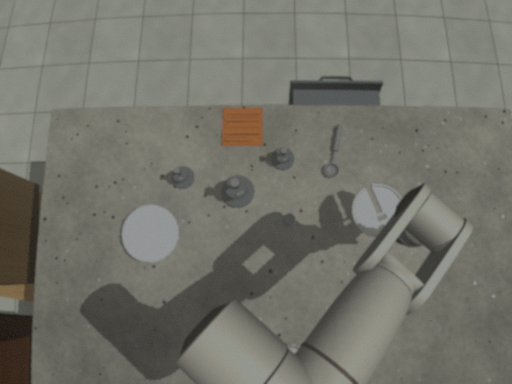

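```bash
python3 -m handwheel '[[-15,-5,0,0,0,0,-1],[-40,-12,0,0,0,-1,-1],[-72,-22,0,0,0,-2,-1],[-105,-32,0,0,0,-3,-1],[-140,-44,0,0,0,-4,-1],[-175,-55,0,0,0,-5,-1],[-210,-66,0,0,0,-6,-1],[-245,-77,0,0,0,-7,-1],[-280,-87,0,0,0,-8,-1],[-305,-95,0,0,0,-9,-1]]'; python3 -m handwheel '[[-20,-6,0,0,0,0,-1],[-35,-10,0,0,0,0,-1],[-35,-10,0,0,0,0,-1],[-35,-10,0,0,0,0,-1]]';python3 plan.py .449 .0414 .115 -59.5
```

```text
time_s: 4.65
position: [0.4502, 0.0034, 0.1323]
eef_rot: [0.868, -0.497, -0.001, 0.0]
force: [0.4, -0.0, -1.5]
gripper_width: 0.011
time_s: 4.98
position: [0.4421, 0.0365, 0.1325]
eef_rot: [0.868, -0.497, -0.001, 0.0]
force: [-0.1, -0.9, -2.6]
gripper_width: 0.0106
t 4.98 pos [0.4421 0.0365 0.1325] yaw -59.63 F [-0.1 -0.9 -2.6] w 0.0106
shift [-0.7 -8.5 17.5] rot [ 0.06  0.05 -0.13] rows~ 0.5 0.0
```

```bash
python3 -m handwheel '[[0,-4,10,0,0,0,-1],[-1,-8,20,0,0,0,-1],[-1,-8,20,0,0,0,-1],[-1,-8,20,0,0,0,-1]]';python3 - <<'E'
from bench import optics; from big import *
for n in('top','side'): cv2.imwrite(f'pics/{n}3.png',optics.snapshot(n))
t=cv2.imread('pics/top3.png');s=cv2.imread('pics/side3.png')
big(t,215,165,80,60,10,'pics/d4.png');big(s,200,140,100,75,8,'pics/d5.png')
E
python3 plan.py .449 .0414 .112 -59.5
```

```text
time_s: 5.32
position: [0.4489, 0.0403, 0.1121]
eef_rot: [0.867, -0.498, -0.001, 0.0]
force: [-0.6, -0.7, -1.8]
gripper_width: 0.011
t 5.42 pos [0.4493 0.0403 0.1131] yaw -59.76 F [-0.1 -0.  -2. ] w 0.011
shift [-1.1 -0.3  1.1] rot [ 0.02  0.02 -0.26] rows~ 0.0 0.0
```

View pics/d4.png

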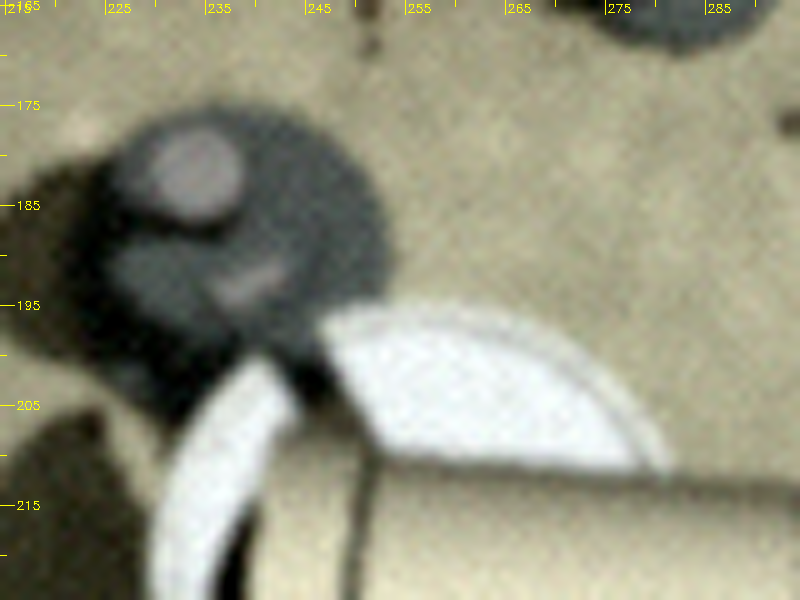

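View pics/d5.png

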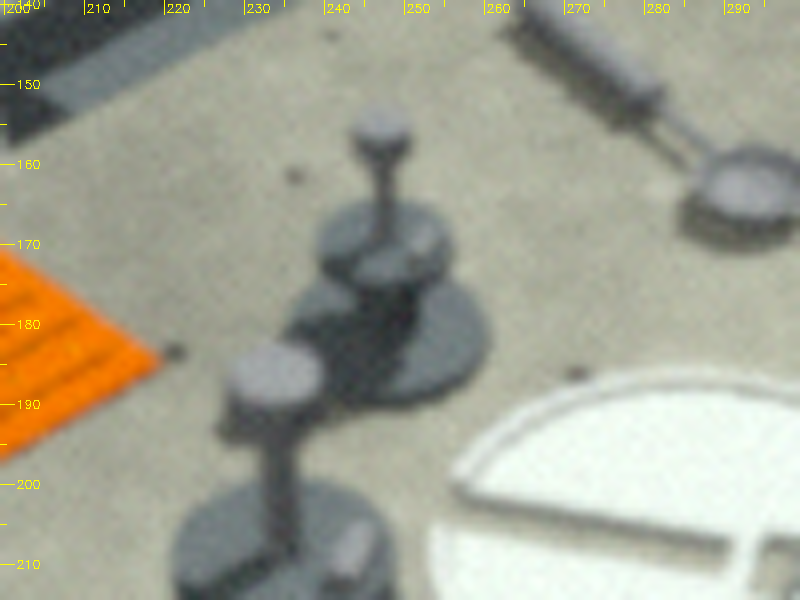

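```bash
cat > ov.py <<'E'
from fit import *
import sys
D=np.load('p.npz')
def ov(i,tcp,yaw,d=.085,toff=(215,165),soff=(195,160)):
    a=np.radians(yaw+90); p=[tcp[0]+d*np.cos(a),tcp[1]+d*np.sin(a),a]; z=tcp[2]-.0188
    o=[]
    for n,off,key in(('top',toff,'stop'),('side',soff,'sside')):
        im=cv2.imread(f'pics/{n}{i}.png'); im=np.clip(im.astype(float)*1.5,0,255).astype(np.uint8)
        L=[loc(p,l,z) for l in TRAY]; sp=D[key].copy(); sp[2]=np.radians(30.5)
        c=draw(im,n,L,off,(66,65),6)
        for l in STAND+[circ(.006,.095)]:
            q=(proj(n,loc(sp,l))-off+.5)*6-.5; cv2.polylines(c,[np.round(q*8).astype(int)],False,(255,255,0),1,cv2.LINE_AA,3)
        o.append(c)
    cv2.imwrite(f'pics/ov{i}.png',np.hstack(o))
E
python3 - <<'E'
from ov import *
ov(3,(.4493,.0403,.1131),-59.76,toff=(215,165),soff=(240,180))
E
```

```text
(no output)
```

View pics/ov3.png

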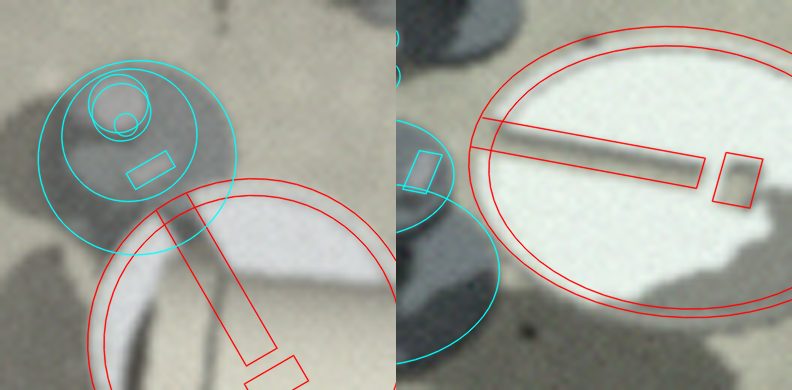

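Run:
```python
from big import *
t=cv2.imread('pics/top3.png');s=cv2.imread('pics/side3.png')
big(s,245,180,75,60,10,'pics/d6.png')
```

```text
(no output)
```

View pics/d6.png

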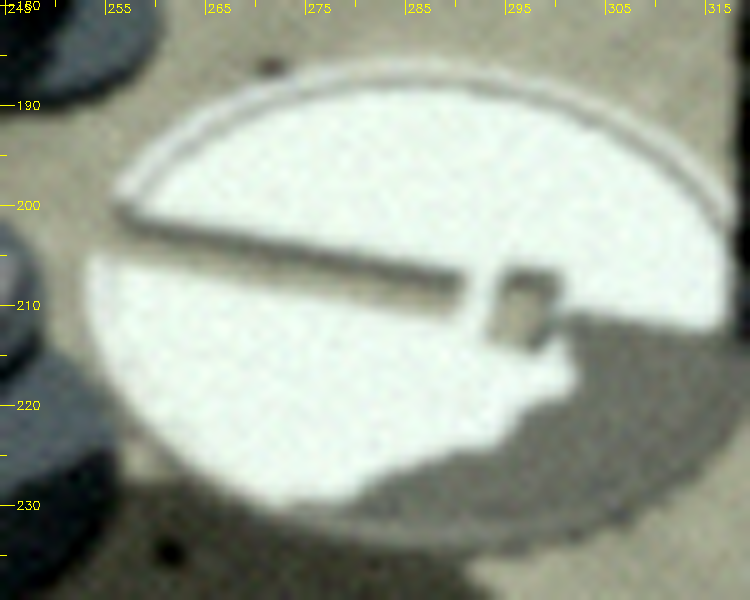

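```bash
cat > r3.py <<'E'
from r2 import *
def go(obs,z,p0):
    f=lambda p:np.concatenate([(proj(n,loc(p,P,z))-U).ravel() for n,P,U in obs])
    r=least_squares(f,p0,loss='soft_l1',f_scale=.5); return r.x,f(r.x).reshape(-1,2)
E
python3 - <<'E'
from r3 import *
e=lambda p:v(245,180,10,p)
o=[('side',W,e([[488,343],[508,270],[562,276],[545,350]])),('side',SE,e([[455,318],[465,278]])),('side',[[.0835,.009,.012],[.0835,-.009,.012]],e([[95,250],[118,190]]))]
for z in(.0943,.092,.09):
    p,r=go(o,z,[.52,.083,.53]);print(z,p.round(4),np.degrees(p[2]).round(2),r.round(1).tolist())
g=lambda q:v(215,165,10,q)
o2=[('top',[[.0835,.009,.012],[.0835,-.009,.012]],g([[262,357],[322,322]]))]
f=lambda q:np.concatenate([(proj(n,loc([q[0],q[1],np.radians(30.2)],P,.0943))-U).ravel() for n,P,U in o2])
r=least_squares(f,[.52,.083]);print('top',r.x,r.fun)
a=np.radians(30.24);print('pred',.4493+.085*np.cos(a),.0403+.085*np.sin(a))
E
```

```text
0.0943 [0.5194 0.0842 0.522 ] 29.91 [[-0.4, 0.2], [-0.0, -0.6], [0.7, -0.1], [0.2, 0.7], [0.3, 0.5], [0.8, -0.5], [-1.2, -1.0], [-1.5, 0.2]]
0.092 [0.5209 0.0823 0.5212] 29.86 [[-0.4, 0.2], [-0.0, -0.6], [0.7, -0.1], [0.2, 0.7], [0.3, 0.5], [0.8, -0.5], [-1.1, -1.0], [-1.4, 0.2]]
0.09 [0.5222 0.0806 0.5206] 29.83 [[-0.4, 0.2], [-0.0, -0.6], [0.7, -0.1], [0.1, 0.6], [0.3, 0.5], [0.8, -0.5], [-0.9, -1.0], [-1.2, 0.2]]
top [0.52148642 0.08125137] [ 0.46354302 -0.3063135  -0.46369434  0.30810552]
pred 0.522733490461391 0.08310797213903967
```

```bash
python3 -m handwheel '[[0,-5,0,0,0,0,-1],[0,-18,0,0,0,0,-1],[-0.5,-35,0,0,0,0,-1],[-0.5,-52,0,0,0,0,-1],[-0.5,-70,0,0,0,0,-1],[-0.5,-85,0,0,0,0,-1],[-0.5,-95,0,0,0,0,-1],[-0.5,-100,0,0,0,0,-1],[-0.5,-100,0,0,0,0,-1],[-0.5,-100,0,0,0,0,-1]]';python3 - <<'E'
from bench import optics; from big import *
for n in('top','side'): cv2.imwrite(f'pics/{n}4.png',optics.snapshot(n))
t=cv2.imread('pics/top4.png');s=cv2.imread('pics/side4.png')
big(t,205,155,80,60,10,'pics/d7.png');big(s,205,165,80,60,10,'pics/d8.png')
E
python3 plan.py .5614 .1073 .112 -59.5
```

```text
time_s: 6.25
position: [0.535, 0.0913, 0.1132]
eef_rot: [0.867, -0.498, -0.0, 0.0]
force: [0.1, -0.7, -2.4]
gripper_width: 0.0111
t 6.35 pos [0.5349 0.0911 0.1134] yaw -59.75 F [-0.3  0.4 -2.2] w 0.0111
shift [ -0.7 -31.1   1.4] rot [ 0.01  0.   -0.25] rows~ 0.7 0.0
```

View pics/d7.png

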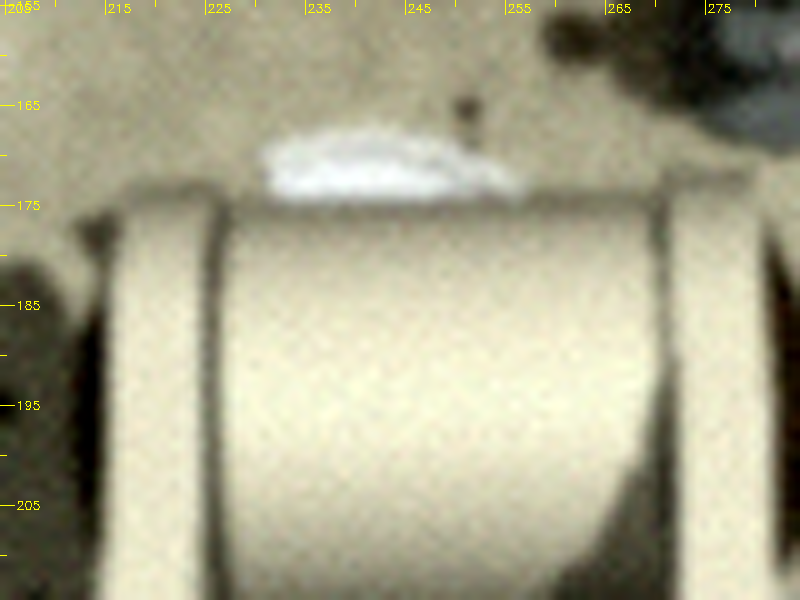

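View pics/d8.png

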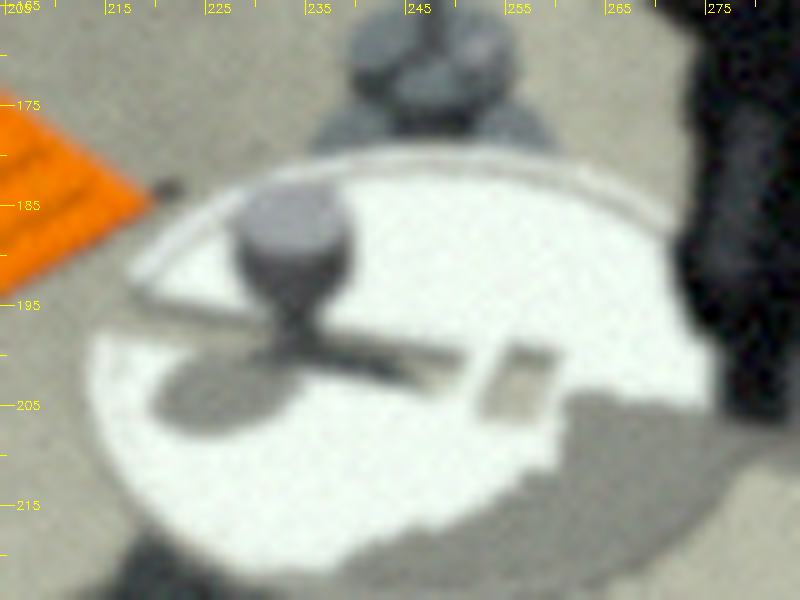

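The side view shows the post standing in the slot, with the knob at (233,189) over it, and no contact force. The post's foot is at about (234,200), roughly centred in the slot. I'll advance on, then feel for the slot's end.

```bash
python3 -m handwheel '[[0,-6,0,0,0,0,-1],[0,-14,0,0,0,0,-1],[0,-22,0,0,0,-0.2,-1],[0,-27,0,0,0,-0.2,-1],[0,-30,0,0,0,-0.2,-1],[0,-30,0,0,0,-0.2,-1]]'; for i in 1 2; do :; done; python3 -m handwheel '[[0,-1,0,0,0,0,-1],[0,-2,0,0,0,0,-1],[0,-2,0,0,0,0,-1]]'
```

```text
time_s: 6.85
position: [0.5618, 0.1069, 0.1131]
eef_rot: [0.868, -0.496, -0.0, 0.0]
force: [-0.8, -0.8, -2.4]
gripper_width: 0.011
time_s: 7.1
position: [0.563, 0.1075, 0.1133]
eef_rot: [0.868, -0.497, -0.0, -0.0]
force: [-0.8, -0.5, -3.0]
gripper_width: 0.0112
```

```bash
python3 - <<'E'
from bench import optics; from big import *
for n in('side',): cv2.imwrite(f'pics/{n}5.png',optics.snapshot(n))
s=cv2.imread('pics/side5.png')
big(s,195,160,80,60,10,'pics/d9.png')
E
python3 plan.py .5614 .1073 .112 -59.5
```

```text
t 7.15 pos [0.563  0.1075 0.1134] yaw -59.54 F [-0.  -0.1 -2.1] w 0.0109
shift [-0.6  1.4  1.4] rot [-0.01  0.   -0.04] rows~ 0.1 0.0
```

View pics/d9.png

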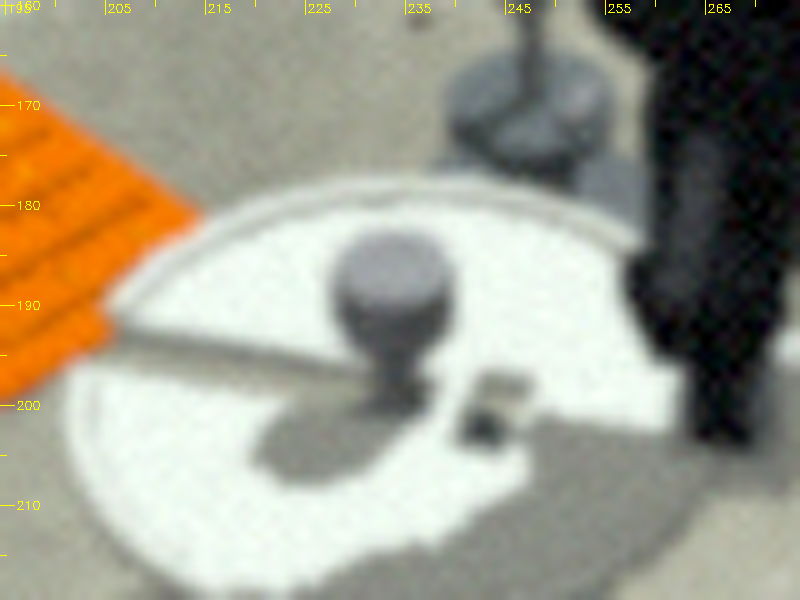

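The post is close to the slot's end. I'll keep probing in 1 mm steps.

```bash
python3 -m handwheel '[[0,-1,0,0,0,0,-1],[0,-1,0,0,0,0,-1],[0,-1,0,0,0,0,-1]]';python3 -m handwheel '[[0,-1,0,0,0,0,-1],[0,-1,0,0,0,0,-1],[0,-1,0,0,0,0,-1]]';python3 -m handwheel '[[0,-1,0,0,0,0,-1],[0,-1,0,0,0,0,-1],[0,-1,0,0,0,0,-1]]'; python3 plan.py .5614 .1073 .112 -59.5
```

```text
time_s: 7.4
position: [0.5638, 0.108, 0.1134]
eef_rot: [0.868, -0.496, -0.0, -0.0]
force: [0.3, -0.1, -2.1]
gripper_width: 0.0112
time_s: 7.65
position: [0.5648, 0.1086, 0.1133]
eef_rot: [0.868, -0.496, -0.0, -0.0]
force: [0.4, -0.0, -2.7]
gripper_width: 0.0112
time_s: 7.9
position: [0.5656, 0.1091, 0.1133]
eef_rot: [0.868, -0.496, -0.0, -0.0]
force: [0.2, 0.8, -2.1]
gripper_width: 0.0111
t 7.9 pos [0.5656 0.1091 0.1133] yaw -59.53 F [ 0.2  0.8 -2.1] w 0.0111
shift [-0.6  4.5  1.3] rot [ 0.    0.   -0.03] rows~ 0.1 0.0
```

```bash
for r in 1; do python3 -m handwheel '[[0,-1,0,0,0,0,-1],[0,-1,0,0,0,0,-1],[0,-1,0,0,0,0,-1]]';python3 -m handwheel '[[0,-1,0,0,0,0,-1],[0,-1,0,0,0,0,-1],[0,-1,0,0,0,0,-1]]'; done; python3 plan.py .5614 .1073 .112 -59.5
```

```text
time_s: 8.15
position: [0.5659, 0.1092, 0.1133]
eef_rot: [0.868, -0.497, -0.001, 0.001]
force: [-7.2, -3.7, 1.6]
gripper_width: 0.0111
time_s: 8.4
position: [0.566, 0.1093, 0.1133]
eef_rot: [0.868, -0.497, -0.001, 0.001]
force: [-14.5, -7.9, 6.1]
gripper_width: 0.0109
t 8.4 pos [0.566  0.1093 0.1133] yaw -59.54 F [-14.5  -7.9   6.1] w 0.0109
shift [-0.6  5.   1.3] rot [ 0.2   0.02 -0.04] rows~ 0.1 0.0
```

Contact at the slot's end, TCP (0.5658, 0.1092). I'll back off 3 mm from there and feel for the slot's sides.

```bash
python3 -m handwheel '[[0,2,0,0,0,0,-1],[0,4.5,0,0,0,0,-1],[0,4.5,0,0,0,0,-1],[0,4.5,0,0,0,0,-1]]'; python3 plan.py .5631 .1076 .1133 -59.5;python3 -m handwheel '[[-1,0,0,0,0,0,-1],[-1.5,0,0,0,0,0,-1],[-1.5,0,0,0,0,0,-1]]'; python3 -m handwheel '[[-1,0,0,0,0,0,-1],[-1,0,0,0,0,0,-1],[-1,0,0,0,0,0,-1]]'; python3 plan.py .5631 .1076 .1133 -59.5
```

```text
time_s: 8.73
position: [0.5635, 0.1078, 0.1134]
eef_rot: [0.868, -0.496, 0.0, -0.0]
force: [0.9, 0.4, -1.8]
gripper_width: 0.011
t 8.73 pos [0.5635 0.1078 0.1134] yaw -59.54 F [ 0.9  0.4 -1.8] w 0.011
shift [-0.   0.4  0.1] rot [-0.02  0.   -0.04] rows~ 0.0 0.0
time_s: 8.98
position: [0.5627, 0.1093, 0.1133]
eef_rot: [0.868, -0.496, -0.0, -0.0]
force: [-0.3, 0.7, -3.2]
gripper_width: 0.0111
time_s: 9.23
position: [0.5621, 0.11, 0.1133]
eef_rot: [0.868, -0.496, -0.0, -0.0]
force: [-0.5, 0.8, -2.5]
gripper_width: 0.0109
t 9.23 pos [0.5621 0.11   0.1133] yaw -59.53 F [-0.5  0.8 -2.5] w 0.0109
shift [2.6 0.4 0. ] rot [-0.    0.01 -0.03] rows~ 0.1 0.0
```

```bash
python3 -m handwheel '[[-1,0,0,0,0,0,-1],[-1,0,0,0,0,0,-1],[-1,0,0,0,0,0,-1]]'; python3 -m handwheel '[[-1,0,0,0,0,0,-1],[-1,0,0,0,0,0,-1],[-1,0,0,0,0,0,-1]]'; python3 plan.py .5631 .1076 .1133 -59.5
```

```text
time_s: 9.48
position: [0.5617, 0.1107, 0.1134]
eef_rot: [0.868, -0.497, 0.0, -0.0]
force: [1.4, -1.1, -2.4]
gripper_width: 0.0108
time_s: 9.73
position: [0.5614, 0.1113, 0.1134]
eef_rot: [0.868, -0.497, 0.0, 0.0]
force: [2.6, -3.8, -2.1]
gripper_width: 0.0112
t 9.73 pos [0.5614 0.1113 0.1134] yaw -59.56 F [ 2.6 -3.8 -2.1] w 0.0112
shift [4.1 0.4 0.1] rot [-0.02 -0.04 -0.06] rows~ 0.1 0.0
```

```bash
python3 -m handwheel '[[2,0,0,0,0,0,-1],[4,0,0,0,0,0,-1],[5.5,0,0,0,0,0,-1],[5.5,0,0,0,0,0,-1]]'; python3 -m handwheel '[[1,0,0,0,0,0,-1],[1,0,0,0,0,0,-1],[1,0,0,0,0,0,-1]]';python3 -m handwheel '[[1,0,0,0,0,0,-1],[1,0,0,0,0,0,-1],[1,0,0,0,0,0,-1]]';  python3 plan.py .5635 .1078 .1133 -59.5
```

```text
time_s: 10.07
position: [0.564, 0.1068, 0.1133]
eef_rot: [0.868, -0.497, -0.0, -0.0]
force: [0.3, -0.3, -2.3]
gripper_width: 0.0112
time_s: 10.32
position: [0.5644, 0.1061, 0.1133]
eef_rot: [0.868, -0.496, -0.0, -0.0]
force: [-0.6, 0.4, -2.5]
gripper_width: 0.0109
time_s: 10.57
position: [0.5649, 0.1052, 0.1133]
eef_rot: [0.868, -0.496, -0.0, -0.0]
force: [0.9, 0.4, -2.2]
gripper_width: 0.0111
t 10.57 pos [0.5649 0.1052 0.1133] yaw -59.53 F [ 0.9  0.4 -2.2] w 0.0111
shift [-3.  -0.1  0. ] rot [-0.    0.01 -0.03] rows~ 0.1 0.0
```

```bash
python3 -m handwheel '[[1,0,0,0,0,0,-1],[1,0,0,0,0,0,-1],[1,0,0,0,0,0,-1]]';python3 -m handwheel '[[1,0,0,0,0,0,-1],[1,0,0,0,0,0,-1],[1,0,0,0,0,0,-1]]';  python3 plan.py .5635 .1078 .1133 -59.5
```

```text
time_s: 10.82
position: [0.5653, 0.1046, 0.1133]
eef_rot: [0.868, -0.496, -0.0, -0.0]
force: [-2.6, 4.1, -1.3]
gripper_width: 0.0111
time_s: 11.07
position: [0.5657, 0.104, 0.1133]
eef_rot: [0.868, -0.496, -0.0, -0.0]
force: [-2.9, 6.2, -2.0]
gripper_width: 0.0109
t 11.07 pos [0.5657 0.104  0.1133] yaw -59.51 F [-2.9  6.2 -2. ] w 0.0109
shift [-4.4 -0.  -0. ] rot [-0.    0.06 -0.01] rows~ 0.1 0.0
```

Slot sides touch at about ±3.3 mm, so (0.5635, 0.1078) is the centre. I'll re-centre there and lower to just above the key.

```bash
python3 -m handwheel '[[-3,0,0,0,0,0,-1],[-4.5,0.2,0,0,0,0,-1],[-4.5,0.2,6,0,0,0,-1],[-4.5,0.2,12,0,0,0,-1],[-4.5,0.2,13,0,0,0,-1],[-4.5,0.2,13,0,0,0,-1]]';python3 - <<'E'
from bench import optics; from big import *
for n in('side',): cv2.imwrite(f'pics/{n}6.png',optics.snapshot(n))
s=cv2.imread('pics/side6.png')
big(s,195,165,80,60,10,'pics/d10.png')
E
python3 plan.py .5633 .1077 .0888 -59.5
```

```text
time_s: 11.57
position: [0.5632, 0.1071, 0.0995]
eef_rot: [0.868, -0.497, -0.001, 0.0]
force: [-0.3, 0.5, -1.6]
gripper_width: 0.0105
t 11.62 pos [0.5634 0.1071 0.0999] yaw -59.54 F [ 0.7 -0.2 -1. ] w 0.0107
shift [-0.6 -0.2 11.1] rot [ 0.03  0.02 -0.04] rows~ 0.3 0.0
```

View pics/d10.png

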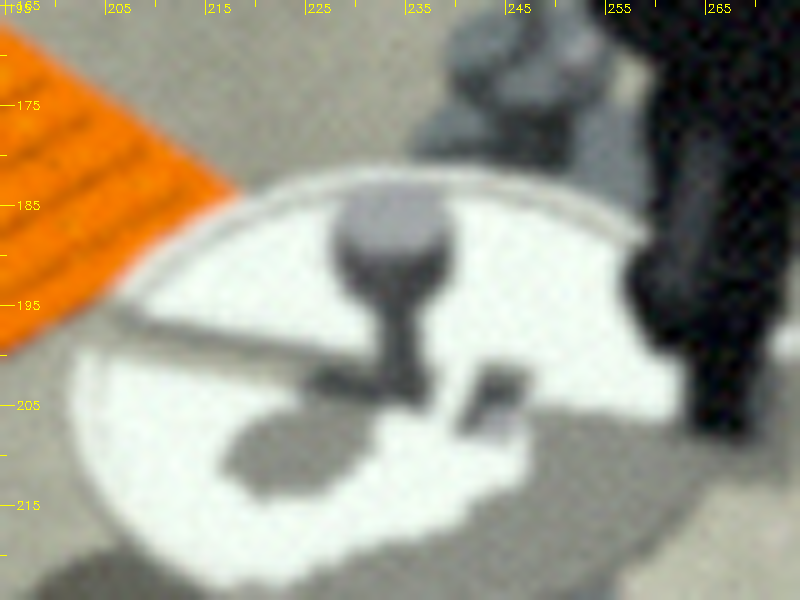

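```bash
python3 -m handwheel '[[-0.5,0,1,0,0,0,-1],[-0.5,0,3,0,0,0,-1],[-0.5,0,5,0,0,0,-1],[-0.5,0,5,0,0,0,-1]]'; python3 plan.py .5633 .1077 .0888 -59.5; python3 -m handwheel '[[0,0,1,0,0,0,-1],[0,0,2,0,0,0,-1],[0,0,2,0,0,0,-1]]'; python3 plan.py .5633 .1077 .0888 -59.5
```

```text
time_s: 11.95
position: [0.5631, 0.1077, 0.0949]
eef_rot: [0.868, -0.496, -0.0, 0.0]
force: [0.4, 0.0, -1.7]
gripper_width: 0.0107
t 11.95 pos [0.5631 0.1077 0.0949] yaw -59.54 F [ 0.4  0.  -1.7] w 0.0107
shift [ 0.1 -0.2  6.1] rot [ 0.02  0.02 -0.04] rows~ 0.1 0.0
time_s: 12.2
position: [0.5632, 0.1077, 0.0932]
eef_rot: [0.868, -0.496, -0.0, 0.0]
force: [-0.4, 0.2, -2.5]
gripper_width: 0.0111
t 12.2 pos [0.5632 0.1077 0.0932] yaw -59.53 F [-0.4  0.2 -2.5] w 0.0111
shift [ 0.  -0.1  4.4] rot [ 0.01  0.01 -0.03] rows~ 0.1 0.0
```

There is no resistance below key height (underside about 0.0744), so the key is in the window.

```bash
python3 -m handwheel '[[0,0,1,0,0,0,-1],[0,0,2,0,0,0,-1],[0,0,3,0,0,0,-1],[0,0,3,0,0,0,-1]]'; python3 -m handwheel '[[0,0,1,0,0,0,-1],[0,0,1,0,0,0,-1],[0,0,1,0,0,0,-1]]'; python3 plan.py .5633 .1077 .0888 -59.5
```

```text
time_s: 12.53
position: [0.5632, 0.1077, 0.0901]
eef_rot: [0.868, -0.496, -0.0, 0.0]
force: [-0.6, 0.1, -2.4]
gripper_width: 0.0112
time_s: 12.78
position: [0.5632, 0.1077, 0.0893]
eef_rot: [0.868, -0.496, -0.0, -0.0]
force: [-0.7, 0.2, -3.1]
gripper_width: 0.0108
t 12.78 pos [0.5632 0.1077 0.0893] yaw -59.53 F [-0.7  0.2 -3.1] w 0.0108
shift [ 0.  -0.1  0.5] rot [ 0.    0.01 -0.03] rows~ 0.0 0.0
```

```bash
python3 -m handwheel '[[0,0,0.5,0,0,0,-1],[0,0,0.5,0,0,0,-1],[0,0,0.5,0,0,0,-1]]'; python3 -m handwheel '[[0,0,0.5,0,0,0,-1],[0,0,0.5,0,0,0,-1],[0,0,0.5,0,0,0,-1]]';python3 -m handwheel '[[0,0,0.5,0,0,0,-1],[0,0,0.5,0,0,0,-1],[0,0,0.5,0,0,0,-1]]'; python3 plan.py .5633 .1077 .0888 -59.5
```

```text
time_s: 13.03
position: [0.5633, 0.1077, 0.0889]
eef_rot: [0.868, -0.496, 0.0, -0.0]
force: [-0.1, 0.0, -0.9]
gripper_width: 0.0108
time_s: 13.28
position: [0.5633, 0.1077, 0.0887]
eef_rot: [0.868, -0.496, 0.0, -0.0]
force: [-3.6, -1.0, 5.0]
gripper_width: 0.011
time_s: 13.53
position: [0.5633, 0.1076, 0.0885]
eef_rot: [0.868, -0.496, 0.0, -0.0]
force: [-6.1, -1.4, 9.4]
gripper_width: 0.011
t 13.53 pos [0.5633 0.1076 0.0885] yaw -59.54 F [-6.1 -1.4  9.4] w 0.011
shift [-0.1 -0.1 -0.3] rot [-0.02 -0.01 -0.04] rows~ 0.0 0.0
```

It is seated at z ≈ 0.0888, as predicted. I'll release, rise and look.

```bash
python3 -m handwheel '[[0,0,-0.8,0,0,0,-1],[0,0,-0.8,0,0,0,-0.5],[0,0,-0.8,0,0,0,0],[0,0,-0.8,0,0,0,1],[0,0,-0.8,0,0,0,1],[0,0,-0.8,0,0,0,1],[0,0,-0.8,0,0,0,1]]'; python3 -m handwheel '[[0,0,-10,0,0,0,1],[0,0,-30,0,0,0,1],[0,0,-60,0,0,0,1],[0,0,-90,0,0,0,1],[0,30,-110,0,0,0,1],[0,60,-120,0,0,0,1],[0,100,-120,0,0,0,1],[0,130,-120,0,0,0,1],[0,130,-120,0,0,0,1]]'
python3 - <<'E'
from bench import optics; from big import *
for n in('top','side'): cv2.imwrite(f'pics/{n}7.png',optics.snapshot(n))
t=cv2.imread('pics/top7.png');s=cv2.imread('pics/side7.png')
big(t,205,160,70,60,10,'pics/d11.png');big(s,195,165,80,60,10,'pics/d12.png')
E
python3 plan.py .5355 -.017 .15 0
```

```text
time_s: 14.12
position: [0.5632, 0.1077, 0.0886]
eef_rot: [0.868, -0.496, -0.0, -0.0]
force: [0.1, -0.1, -0.1]
gripper_width: 0.0802
time_s: 14.87
position: [0.448, 0.0402, 0.21]
eef_rot: [0.868, -0.497, 0.001, 0.0]
force: [-0.5, 0.7, 0.2]
gripper_width: 0.0851
t 14.97 pos [0.451  0.0414 0.2099] yaw -59.6 F [-1.   0.4  0.2] w 0.0857
shift [ 93.1 -43.2  60.1] rot [ -0.07  -0.11 -59.6 ] rows~ 2.9 8.3
```

View pics/d11.png

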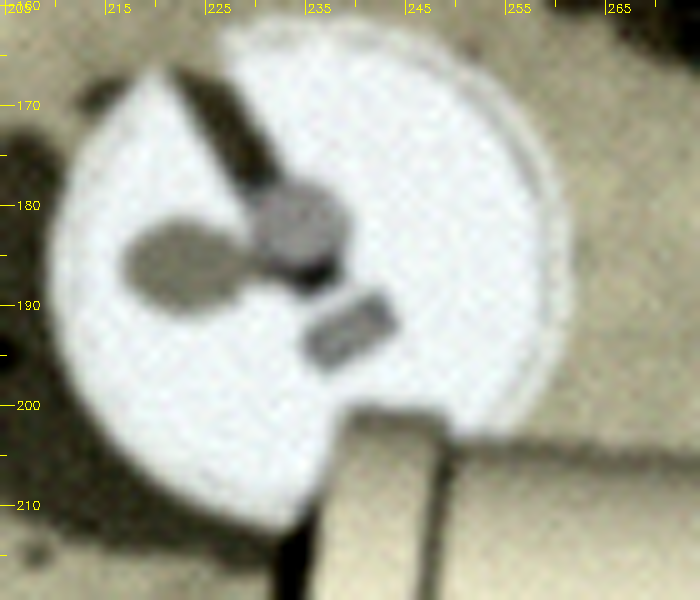

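View pics/d12.png

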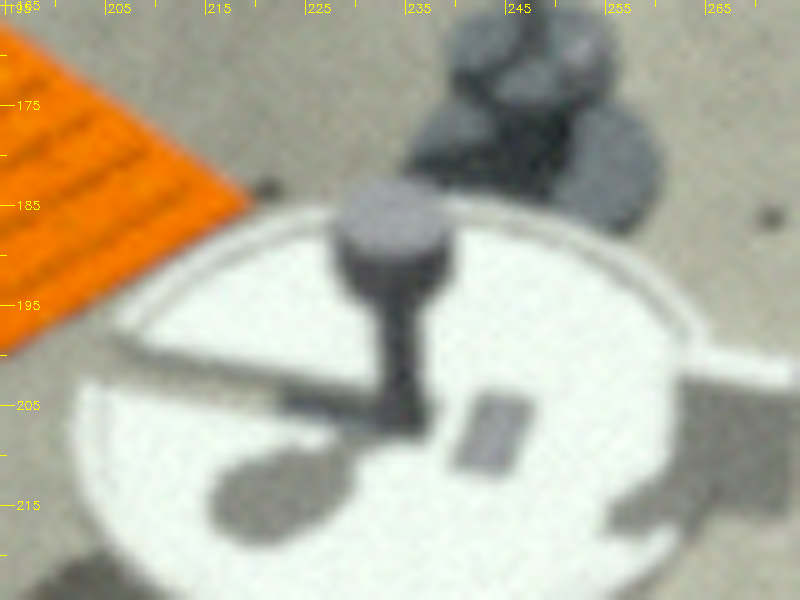

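View pics/side7.png

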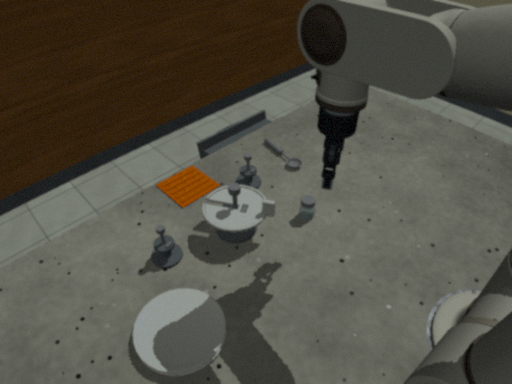

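The tray is level, with the key filling the window (side view about (243,207)) and the post at the slot's end. Contact puts the post at about (0.637, 0.151), close to the top camera's estimate, so the jar should be at about (0.537, -0.017). I'll grip the jar with the jaws along tray x, so the fingers clear the knob.

```bash
python3 -m handwheel '[[0,0,0,0,0,-7,1],[10,-5,0,0,0,-14,1],[20,-10,0,0,0,-21,1],[30,-15,5,0,0,-28,1],[40,-20,10,0,0,-35,1],[50,-25,15,0,0,-42,1],[60,-30,20,0,0,-49,1],[70,-35,25,0,0,-56,1],[80,-40,30,0,0,-63,1],[90,-44,35,0,0,-70,1]]'; python3 plan.py .537 -.017 .12 30.5
```

```text
time_s: 15.8
position: [0.5361, -0.0133, 0.1733]
eef_rot: [0.996, 0.094, -0.0, -0.0]
force: [0.1, -1.3, -0.1]
gripper_width: 0.0855
t 15.8 pos [ 0.5361 -0.0133  0.1733] yaw 10.84 F [ 0.1 -1.3 -0.1] w 0.0855
shift [ 0.2  3.8 53.3] rot [ -0.02   0.   -19.66] rows~ 1.3 2.7
```

```bash
python3 -m handwheel '[[0,2,15,0,0,-7,1],[0,3,35,0,0,-14,1],[0,3,53,0,0,-20,1],[0,3,53,0,0,-20,1],[0,3,53,0,0,-20,1]]'
python3 - <<'E'
from bench import optics; from big import *
for n in('top','side'): cv2.imwrite(f'pics/{n}8.png',optics.snapshot(n))
s=cv2.imread('pics/side8.png')
big(s,270,150,75,75,8,'pics/d13.png')
E
python3 plan.py .537 -.017 .012 30.5; python3 -c "
from bench import status;print(status.get_obs()['joint_positions'])"
```

```text
time_s: 16.22
position: [0.5356, -0.0161, 0.1203]
eef_rot: [0.965, 0.261, -0.001, -0.0]
force: [-0.1, 1.0, 0.9]
gripper_width: 0.0853
t 16.32 pos [ 0.5362 -0.0163  0.1218] yaw 30.28 F [-0.4 -0.4 -0.2] w 0.0852
shift [  0.3   1.  109.8] rot [ 0.04 -0.06 -0.22] rows~ 2.6 0.0
[-1.74093036e-01  1.32574681e-01  1.68354885e+00  1.72382782e-04
  1.32429001e+00 -7.02587445e-01]
```

View pics/d13.png

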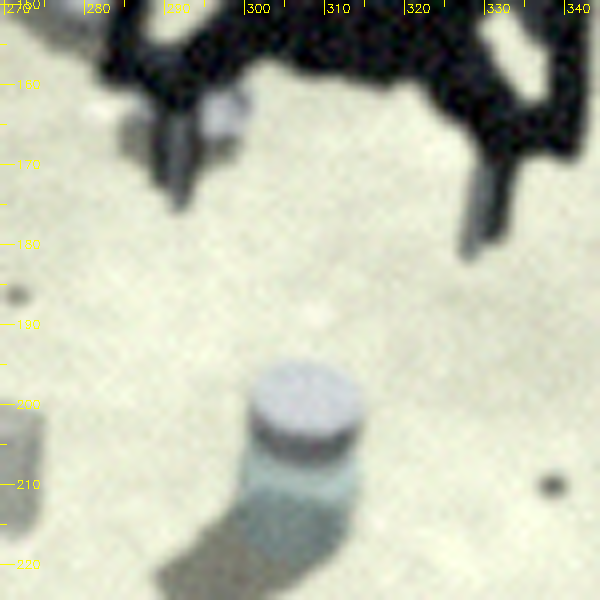

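The fingers straddle the jar: tips at about (292,175) and (330,180), lid at (307,199). I'll go down.

```bash
python3 -m handwheel '[[0,1,20,0,0,0,1],[0,1,45,0,0,0,1],[0,1,70,0,0,0,1],[0,1,90,0,0,0,1],[0,1,102,0,0,0,1],[0,1,108,0,0,0,1],[0,1,108,0,0,0,1]]'; python3 plan.py .537 -.017 .012 30.5; python3 -m handwheel '[[0,0,0,0,0,0,-1],[0,0,0,0,0,0,-1],[0,0,0,0,0,0,-1],[0,0,0,0,0,0,-1],[0,0,0,0,0,0,-1],[0,0,0,0,0,0,-1]]'
```

```text
time_s: 16.9
position: [0.536, -0.0172, 0.0125]
eef_rot: [0.965, 0.262, -0.0, -0.0]
force: [0.5, -0.4, -0.1]
gripper_width: 0.0853
t 16.9 pos [ 0.536  -0.0172  0.0125] yaw 30.4 F [ 0.5 -0.4 -0.1] w 0.0853
shift [1.  0.3 0.5] rot [-0.02  0.02 -0.1 ] rows~ 0.0 0.0
time_s: 17.4
position: [0.5363, -0.0174, 0.0139]
eef_rot: [0.965, 0.263, 0.001, 0.0]
force: [-4.3, 1.0, 11.9]
gripper_width: 0.0395
```

```bash
python3 -m handwheel '[[0,0,-2,0,0,0,-1],[0,0,-2,0,0,0,-1],[0,0,-2,0,0,0,-1]]'; python3 -m handwheel '[[0,0,-10,0,0,0,-1],[0,0,-30,0,0,0,-1],[0,0,-60,0,0,0,-1],[0,0,-90,0,0,0,-1],[0,0,-112,0,0,0,-1],[0,0,-120,0,0,0,-1],[0,0,-120,0,0,0,-1]]';python3 - <<'E'
from bench import optics; from big import *
for n in('top','side'): cv2.imwrite(f'pics/{n}9.png',optics.snapshot(n))
s=cv2.imread('pics/side9.png')
big(s,260,110,75,75,8,'pics/d14.png')
E
python3 plan.py .6607 .1117 .135 30.5
```

```text
time_s: 17.65
position: [0.5359, -0.0173, 0.0149]
eef_rot: [0.965, 0.263, 0.0, 0.0]
force: [-0.1, -1.2, -1.0]
gripper_width: 0.0394
time_s: 18.23
position: [0.5366, -0.0174, 0.1369]
eef_rot: [0.965, 0.263, 0.002, 0.001]
force: [-0.6, -0.1, -1.6]
gripper_width: 0.0396
t 18.33 pos [ 0.5354 -0.0173  0.1338] yaw 30.46 F [-0.1  0.3 -2.1] w 0.0395
shift [173.4 -47.6  -1.2] rot [-0.04  0.03 -0.04] rows~ 4.3 0.0
```

View pics/d14.png

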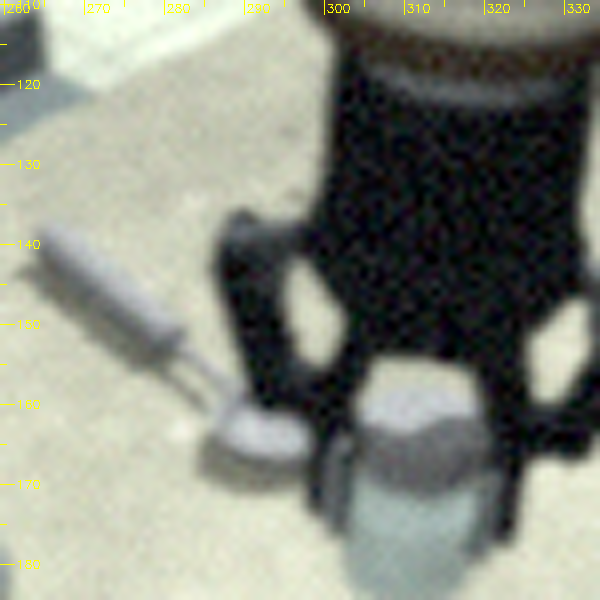

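```bash
python3 -m handwheel '[[10,-3,0,0,0,0,-1],[35,-10,0,0,0,0,-1],[65,-18,0,0,0,0,-1],[95,-26,0,0,0,0,-1],[125,-34,0,0,0,0,-1],[150,-41,0,0,0,0,-1],[167,-46,0,0,0,0,-1],[173,-47.5,0,0,0,0,-1],[173,-47.5,0,0,0,0,-1],[173,-47.5,0,0,0,0,-1]]';python3 - <<'E'
from bench import optics; from big import *
for n in('top','side'): cv2.imwrite(f'pics/{n}10.png',optics.snapshot(n))
s=cv2.imread('pics/side10.png')
big(s,190,135,90,75,8,'pics/d15.png')
E
python3 plan.py .6607 .1117 .0935 30.5
```

```text
time_s: 19.17
position: [0.6603, 0.1114, 0.1333]
eef_rot: [0.965, 0.263, -0.001, -0.0]
force: [-0.6, -0.5, -2.2]
gripper_width: 0.0398
t 19.27 pos [0.6603 0.1108 0.1342] yaw 30.44 F [-0.5  0.6 -0.3] w 0.0393
shift [ 0.9 -0.6 40.7] rot [-0.02  0.04 -0.06] rows~ 1.0 0.0
```

View pics/d15.png

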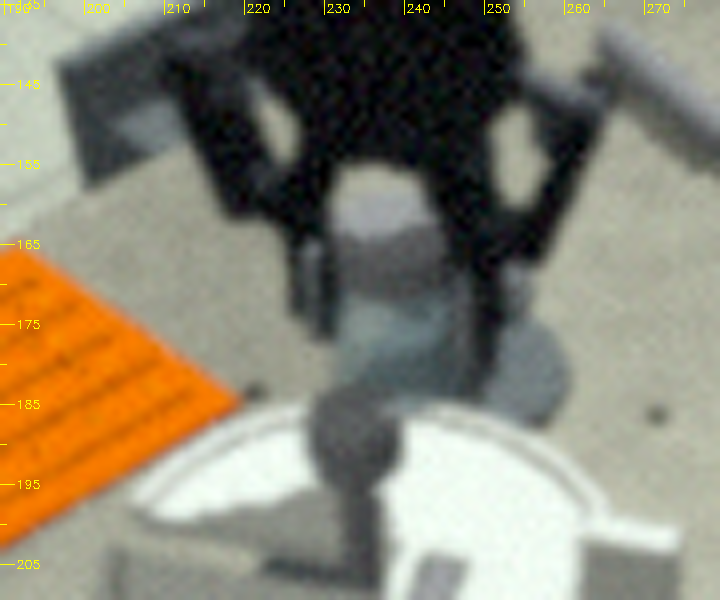

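The jar hangs upright behind the knob, above the tray's far (-y) half. I'll lower it.

```bash
python3 -m handwheel '[[0.5,-0.5,8,0,0,0,-1],[0.5,-0.5,20,0,0,0,-1],[0.5,-0.5,31,0,0,0,-1],[0.5,-0.5,37,0,0,0,-1],[0.5,-0.5,39,0,0,0,-1],[0.5,-0.5,39,0,0,0,-1]]'; python3 -m handwheel '[[0,0,1,0,0,0,-1],[0,0,1,0,0,0,-1],[0,0,1,0,0,0,-1]]';  python3 -m handwheel '[[0,0,0.7,0,0,0,-1],[0,0,0.7,0,0,0,-1],[0,0,0.7,0,0,0,-1]]'; python3 plan.py .6607 .1117 .0915 30.5
```

```text
time_s: 19.77
position: [0.6606, 0.1119, 0.0946]
eef_rot: [0.965, 0.263, -0.001, -0.0]
force: [-0.0, 0.5, -0.2]
gripper_width: 0.0393
time_s: 20.02
position: [0.6612, 0.1121, 0.0951]
eef_rot: [0.965, 0.263, 0.0, 0.0]
force: [-0.0, -0.8, -1.4]
gripper_width: 0.0398
time_s: 20.27
position: [0.6611, 0.1121, 0.0941]
eef_rot: [0.965, 0.263, 0.0, -0.0]
force: [0.7, 0.7, -0.1]
gripper_width: 0.0393
t 20.27 pos [0.6611 0.1121 0.0941] yaw 30.47 F [ 0.7  0.7 -0.1] w 0.0393
shift [-0.5  0.1  2.6] rot [ 0.   -0.01 -0.03] rows~ 0.1 0.0
```

```bash
python3 -m handwheel '[[0,0,0.7,0,0,0,-1],[0,0,0.7,0,0,0,-1],[0,0,0.7,0,0,0,-1]]';  python3 -m handwheel '[[0,0,0.7,0,0,0,-1],[0,0,0.7,0,0,0,-1],[0,0,0.7,0,0,0,-1]]'; python3 plan.py .6607 .1117 .0915 30.5
```

```text
time_s: 20.52
position: [0.661, 0.1121, 0.0932]
eef_rot: [0.965, 0.263, 0.0, -0.0]
force: [-0.4, 0.2, -1.7]
gripper_width: 0.0397
time_s: 20.77
position: [0.661, 0.112, 0.0925]
eef_rot: [0.965, 0.263, -0.0, -0.0]
force: [0.6, 0.8, -1.0]
gripper_width: 0.0396
t 20.77 pos [0.661  0.112  0.0925] yaw 30.47 F [ 0.6  0.8 -1. ] w 0.0396
shift [-0.4  0.2  1. ] rot [-0.01  0.   -0.03] rows~ 0.0 0.0
```

```bash
python3 -m handwheel '[[0,0,0.5,0,0,0,-1],[0,0,0.5,0,0,0,-1],[0,0,0.5,0,0,0,-1]]';  python3 -m handwheel '[[0,0,0.5,0,0,0,-1],[0,0,0.5,0,0,0,-1],[0,0,0.5,0,0,0,-1]]'; python3 -m handwheel '[[0,0,0.5,0,0,0,-1],[0,0,0.5,0,0,0,-1],[0,0,0.5,0,0,0,-1]]'
```

```text
time_s: 21.02
position: [0.661, 0.112, 0.0921]
eef_rot: [0.965, 0.263, 0.0, -0.0]
force: [1.4, -0.6, 0.4]
gripper_width: 0.0395
time_s: 21.27
position: [0.6611, 0.112, 0.0919]
eef_rot: [0.965, 0.263, 0.0, 0.0]
force: [-2.2, -1.5, 5.1]
gripper_width: 0.0398
time_s: 21.52
position: [0.6612, 0.1119, 0.0918]
eef_rot: [0.965, 0.263, 0.0, 0.0]
force: [-3.0, -1.7, 9.8]
gripper_width: 0.0394
```

```bash
python3 -m handwheel '[[0,0,-0.8,0,0,0,-1],[0,0,-0.8,0,0,0,0.1],[0,0,-0.8,0,0,0,0.3],[0,0,-0.8,0,0,0,0.5],[0,0,-0.8,0,0,0,0.5],[0,0,-0.8,0,0,0,0.5],[0,0,-0.8,0,0,0,0.5]]'; python3 -m handwheel '[[0,0,-5,0,0,0,0.5],[0,0,-15,0,0,0,0.5],[0,0,-35,0,0,0,0.5],[0,0,-65,0,0,0,0.5],[0,0,-95,0,0,0,0.5],[0,0,-130,0,0,0,0.5],[0,0,-130,0,0,0,0.5]]'; python3 plan.py .45 -.05 .23 30.5
```

```text
time_s: 22.1
position: [0.661, 0.1121, 0.0917]
eef_rot: [0.965, 0.263, -0.0, -0.0]
force: [0.4, 0.0, 0.1]
gripper_width: 0.0641
time_s: 22.68
position: [0.6627, 0.1121, 0.2305]
eef_rot: [0.965, 0.263, 0.005, 0.001]
force: [-0.1, -0.2, 0.6]
gripper_width: 0.0642
t 22.68 pos [0.6627 0.1121 0.2305] yaw 30.47 F [-0.1 -0.2  0.6] w 0.0642
shift [-265.5   31.9   -1.7] rot [ 0.26 -0.51 -0.03] rows~ 6.4 0.1
```

```bash
python3 -m handwheel '[[-20,2,0,0,0,0,0.5],[-50,6,0,0,0,0,0.5],[-85,10,0,0,0,0,0.5],[-120,14,0,0,0,0,0.5],[-155,18,0,0,0,0,0.5],[-190,22,0,0,0,0,0.5],[-225,27,0,0,0,0,0.5],[-255,31,0,0,0,0,0.5],[-265,32,0,0,0,0,0.5],[-265,32,0,0,0,0,0.5]]';python3 - <<'E'
from bench import optics,status; from big import *
for n in('top','side'): cv2.imwrite(f'pics/{n}11.png',optics.snapshot(n))
s=cv2.imread('pics/side11.png');t=cv2.imread('pics/top11.png')
big(s,195,150,85,70,9,'pics/d16.png');big(t,205,155,75,60,10,'pics/d17.png');print(status.get_obs()['time_s'],status.get_obs()['position'])
E
```

```text
time_s: 23.52
position: [0.4477, -0.051, 0.2231]
eef_rot: [0.965, 0.262, 0.001, 0.001]
force: [0.3, -0.7, 0.3]
gripper_width: 0.0636
23.6167 [ 0.44928472 -0.04991806  0.22266576]
```

View pics/d16.png

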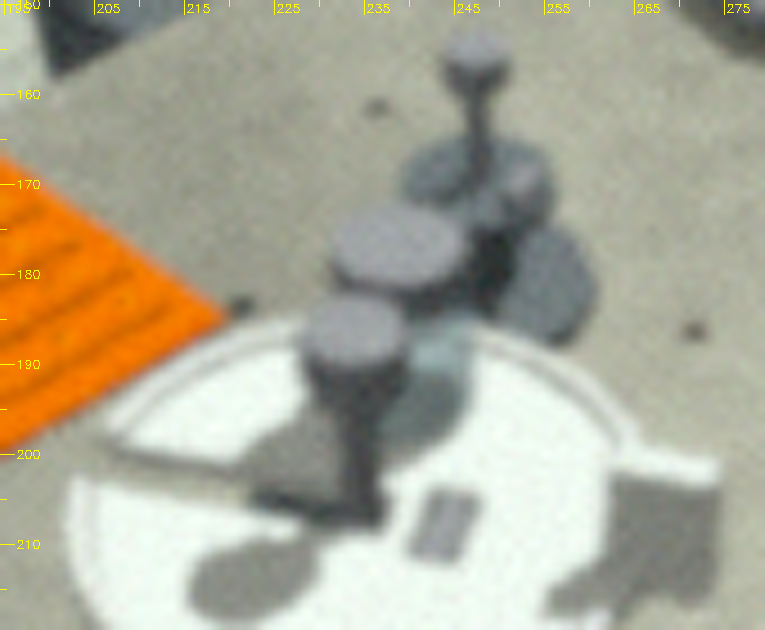

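View pics/d17.png

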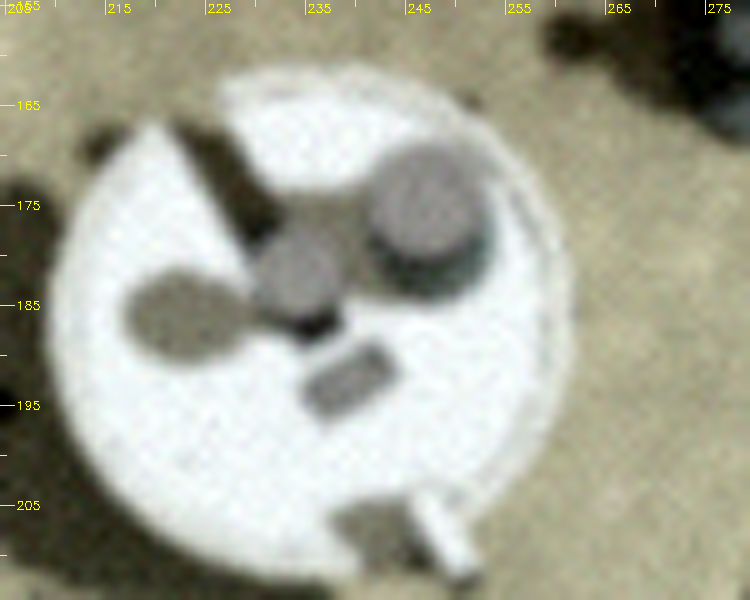

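View pics/top11.png

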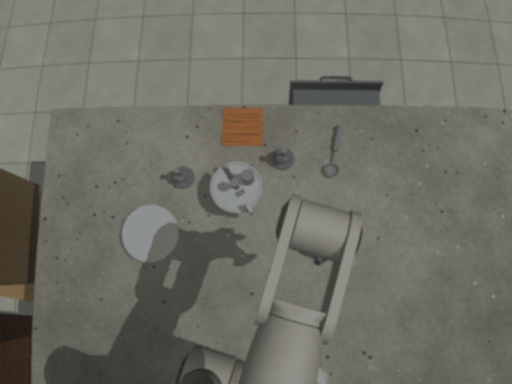

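The jar stands upright on the tray, with its lid at about (246,176) top and (237,177) side. The key still fills the window, and the plates (150,233) and spoon (331,170) in the top view have not moved. One number to check, then I hand in.

Run:
```python
from fit import *
J=onz('top',[[246.4,175.3]],.138)[0];K=onz('top',[[234,182]],.145)[0]
print('jar-post mm',1000*np.linalg.norm((J-K)[:2]))
a=onz('side',[[195+399/9-.5,150+243/9-.5]],.138)[0];b=onz('side',[[195+354/9-.5,150+330/9-.5]],.145)[0];print(1000*np.linalg.norm((a-b)[:2]))
from bench import ctrl,status
print(status.get_obs()['time_s']); print(ctrl.hand_in())
```

```text
jar-post mm 43.14663623319296
46.488328292573335
23.6167
the job is handed in; nothing more can be done
None
```

The tray is fitted on the largest stand and the jar stands upright on it. I handed the job in at 23.6 s of the 64 s allowed; no verdict was reported.

- **Tray:** I gripped it by the tab and slid it through its slot onto the post. I found the slot's end and sides by light touch, then centred the tray. It went down over the key without resistance and met the ledge at the expected height. The pictures afterwards show it level, with the key filling the window.
- **Jar:** I set it down on the tray's -y side, gently, at the expected floor height, then released it and drew the arm clear. I measured its distance from the post as 43 mm from the top camera and 46 mm from the side camera; the limit is 75 mm.
- **Bystanders:** the plates and the spoon look unmoved in the last picture. I judged that by eye and did not measure it.
- **Disagreements:** the two cameras differed by about 4 mm in x, and the touch result was closer to the top camera. My first automatic image fit for the stand was wrong because of shadows, so I used hand-picked points instead.

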